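Stock the glass display case with a jar of ghee

ROBOT

A 6-joint arm with a two-finger parallel gripper is mounted at the origin on the work surface. World frame = base frame: x ahead of the robot, y to its left, z up, the work surface at z = 0. Lengths are in m, angles in degrees, forces in N, time in s.
With the tool pointing down it reaches from about 0.35 to 0.875 m from the base axis. Payload 15.5 kg.
Tool frame: the origin (TCP) lies between the finger pads; the fingertips stand 11 mm ahead of it and the grasp point (between the pads) lies 8 mm behind it (bot.finger_overhang is the distance from the TCP to the fingertips, in m); x points along the fingers, z is the direction in which the jaws open and shut, and the axes are right-handed (so a half turn about x gives the same grasp; the last joint's range is limited). The gripper opens to 85 mm and grips with 20 to 120 N. Pads are 22 mm wide; open, the fingers measure 114 mm over their backs; the gripper's body (76 mm by 85 mm) begins 54 mm behind the grasp point. The pads swing forward as they close: fully open they stand 13 mm farther back than shut.
Start: joints at [63.455, 28.281, 77.091, -0, 74.628, -5.472], TCP at [0.225, 0.583, 0.242] pointing down, gripper open.
Joint ranges: [-166.48, 166.48], [-47.26, 123.95], [12.59, 153.08], [-70.14, 250.14], [6.76, 159.57], [-176.63, 176.63]. Speed limits (degrees/s): [108.29, 108.29, 147.25, 172.46, 172.46, 172.46].

INTERFACE

Orientations are given as [roll, pitch, yaw] about the fixed x, y, z axes, in that order (R = Rz(yaw) Ry(pitch) Rx(roll)).
In Python, from plant import bot, viewer, ticket, models gives the robot as it stands. The module is installed in compiled form; this text tells all that it offers.
- The arm moves only by the tool send_rows, never from a script. Its argument "series" is a list of rows, each a list of 3 entries, a list of its own where there are three numbers: the shift along the tool's x, y, z in cm, then the turn, a rotation vector about the tool's x, y, z in rad, then the opening, from 0 (shut) to 1 (fully open). A call has 1 to 10 rows; each row is the pose to reach, as a shift and turn from the pose measured when the call began, along the tool's axes at that moment; what a row does not reach only later rows make up. A row lasts 1/8 s, in which the tool goes at most 62.5 mm and 10.7 degrees, less where a joint would pass 70% of its speed; a pose out of reach is approached as far as the arm can. A call with a gripper value outside its range is refused whole. The fingers move at their own pace and stop on an object; "grip_force" is the grip in N (left out, the last holds). Time passes only in rows, so rows that repeat a pose let the fingers close. It gives the time, the measured TCP pose, the force and the opening at its end, in the units of the state.
- bot.read_state(): the state, without advancing time (a new reading comes with each control period).
- viewer.grab_frame(name): name is "side" or "top"; returns the picture (420x560x3 uint8, blue, green, red); there is no depth.
- viewer.camera_model(name): a dict with "fov_y" (degrees; the focal length in pixels is half the picture's height over the tangent of half this angle, whatever the lens; pixels are square), "cx", "cy" (the principal point, pixels), "rvec" (rotation vector, rad) and "tvec" (3), from world to camera coordinates, as OpenCV has them. Camera axes: x right, y down, z forward; pixel columns grow to the right and rows downward; lengths in m; the calibration is good to about 2 mm. A picture is of the moment at which its call begins. camera_model takes no time and is no camera call.
- ticket.job_done(): hands the job in, once; it reports no verdict.
Trained networks look in the newest picture that a camera, given by its name, has taken for a name from the list of things; names that differ only in an ending like _2 or _b are one class to them, and where a whole thing is asked for, a point or a joint stands for the part that bears it (a point fixed in the world has none). Each returns a list of dicts, best first, with "score" (0 to 1); they miss things now and then, are a little off and sometimes report something else, mostly with a low value. They report only what shows in the picture. A call takes as long as a camera call. They do not tell look-alikes from the thing itself.
- models.search_frame(label, camera): "xy" ([column, row] in pixels, amid what is visible of it).
- models.silhouettes(label, camera): "pixels" (420x560 bool, what is visible of it) and "xy" ([column, row] in pixels, amid what is visible of it).
The state is a dict: "time_s": time; "joints": joint angles; "qvel": joint speeds; "tau": joint torques, N m; "ee_pos": TCP position; "tool_rot": TCP orientation; "wrist_force": force on the tool from outside, world axes, zero at the start; "moment": the same for the moment, N m; "gripper_width": opening from 0.0 (shut) to 1.0 (fully open).
Only numpy, scipy, OpenCV 4.12 (cv2) and the standard library are available. Lean on these libraries where they do the work, as an engineer would, in place of code of your own. Each camera call takes 0.05 s, during which the arm holds its last target.

TASK

First pull the door of the little glass display case wide open. Then lift the green-lidded ghee jar out of the blue carrier, where only its lid can be reached, let it stand on the counter so that you can take it again lower down and get your hand in under the case's lintel, and stand it upright in the empty lane inside, in the middle of the lane and in line with the two jars already there. Finally push the door until it snaps shut past its roller catch; do not drop or tip the jar, and leave the other jars where they are.

Things in the scene. Friction and masses are not known exactly. Their poses are not given: they have to be found in the camera images.
- jar_center (a point): The ghee jar to stock: golden yellow with a paper band and a green screw lid, the only green lid in the carrier; 0.2 to 0.3 kg. Body 58 mm in diameter from the foot to 46 mm up, lid 50 mm in diameter from 57 to 75 mm up. This point is its centre, 37.5 mm above its underside; z points up the jar. In the carrier only its top 35 mm stand above the walls.
- door (a joint): Hinge angle (rad) of the case's framed glass door, 250 mm wide, 253 high, 18 thick, 0.6 kg: 0 shut, 1.9 fully open; wide open means over 1.2. Hung on the case's left as the robot sees it, its free edge swings towards the robot, clockwise seen from above. Beyond the catch it swings lightly and stays where it is left.
- catch (a point): The sprung white roller of the catch, under the lintel at the door's free top corner; the striker nose on the door's inner face (sticks out 24 mm) rides under it. Opening, the first 10 mm at the handle need a pull of about 11 N. Shutting, the nose meets the roller at about 0.09 rad and needs about 11 N to pass; then the door snaps to 0 and is held. Short of that it stays ajar.
- door_handle (a point): Middle of the door's level steel bar handle near its free top corner: bar 10 mm thick, 80 mm long along this point's y, 42 mm in front of the door's outer face, on a 10 mm post at each end; 287 mm above the counter, 33 mm below the case's top. Turns with the door: x points into the door's face (into the case when shut), y along the bar to the hinge side.
- door_hinge (a point): Point on the door's upright hinge axis at the handle's height, in line with the door's outer face; the handle's middle lies 197 mm from it along the door and 42 mm in front of the face. Its axes turn with the door like the handle's.
- lane (a point): Where the jar goes: the spot on the case's white floor, 55 mm above the counter, midway between two low wire dividers (110 mm apart, 10 mm high) in the empty lane behind the door, in line with the two jars in the next lanes. x points into the case, y left, z up. The front frame begins 62 mm, the shut door's outer face 80 mm before this spot (-x).
- case_center (a point): Centre of the display case's underside: black frame with clear glass all round and on top, 260 mm deep (x, pointing away from the robot), 410 wide, 320 high; fixed. Its doorway is 230 mm wide, centred on the empty lane, and 220 mm high from the case's floor to the lintel's underside; the lintel is 18 mm thick front to back. A low black lamp rail (20 mm) runs along the left glass.
- carrier_center (a point): Centre of the blue plastic jar carrier on the counter: open box 216 x 74 mm, 44 mm high (this point is 22 mm up), walls and floor 4 mm, three cells in a row along its x at -71, 0 and +71 mm, one jar in each; it does not move.
- honey1_center (a point): Dark honey jar with a white lid in the carrier, 58 mm in diameter, 75 mm high; this point is its centre, 37.5 mm above its underside. Leave it alone.
- honey2_center (a point): The other dark honey jar with a white lid in the carrier, 58 mm in diameter, 75 mm high; this point is its centre, 37.5 mm above its underside. Leave it alone.
- ghee1_center (a point): Green-lidded ghee jar already in the case, in the lane 110 mm to the right of the empty one, 58 mm in diameter, 75 mm high; this point is its centre, 37.5 mm above its underside. Leave it alone.
- ghee2_center (a point): Green-lidded ghee jar already in the case, in the far right lane, 205 mm to the right of the empty one, 58 mm in diameter, 75 mm high; this point is its centre, 37.5 mm above its underside. Leave it alone.
Mind the look-alikes: they are no part of the job. Leave any purple look-alike of the part that bears jar_center alone.

How it is judged:
By the outcome, as a careful person would: the job done as asked, in the order asked, and still so for the second after the job is handed in, with the robot touching nothing.
It also fails if it takes over 72 s, if anything falls off the work surface, if the arm or the gripper's body presses on something with over 40 N, if the wrist force passes 120 N, or if a joint passes its speed limit or range.

## Working session

There is one attempt and no reset: what is moved stays moved. The work goes in short steps, Python scripts to look and compute and a tool call to move; the robot and the scene stay as the last step left them, time stands still between calls to the robot, and variables do not carry over. Pictures are saved under pics/ and viewed, and the job is handed in when it is done.

Besides the shell and the picture viewer there is one more tool, called after "Emit:" as a command line: name --argument value ..., lists and objects as JSON in quotes. send_rows: Moves the arm, as the interface text tells. Its arguments: {"type":"object","properties":{"series":{"type":"array","items":{"type":"array"}},"grip_force":{"type":"number"}},"required":["series"]}

```bash
mkdir -p pics; python3 - <<'E'
from plant import bot, viewer, ticket, models
import cv2
for n in ("side","top"):
    f=viewer.grab_frame(n); cv2.imwrite(f"pics/{n}0.png",f); print(n,viewer.camera_model(n))
print(bot.read_state(), bot.finger_overhang)
E
```

```text
side {'fov_y': 43.556961913682, 'cx': 275.64680878643554, 'cy': 209.46256268418716, 'rvec': array([ 2.28753467,  1.75420799, -0.27878271]), 'tvec': array([-0.07106543, -0.46017154,  1.69311742])}
top {'fov_y': 45.983781366832865, 'cx': 277.2738565942755, 'cy': 209.80900599144758, 'rvec': array([ 2.14138932, -2.18781328,  0.12829981]), 'tvec': array([-0.05930707,  0.56913994,  1.41038057])}
{'time_s': 0.1, 'joints': array([ 6.34549402e+01,  2.83113850e+01,  7.71235760e+01, -3.93478530e-04,
        7.46280957e+01, -5.47178710e+00]), 'qvel': array([-0.08625519, -0.07256429, -0.07390969, -0.06229361,  0.01404755,
       -0.01476184]), 'tau': array([ 1.74508474e-03, -8.83581090e+01, -3.84567225e+01,  1.38694440e-04,
        5.17772380e-03,  3.23126153e-05]), 'ee_pos': array([0.22458636, 0.58292272, 0.24175924]), 'tool_rot': array([ 174.87284378,   89.93694215, -116.20032442]), 'wrist_force': array([-0.7790095 ,  0.03887807,  0.25832875]), 'moment': array([ 0.00336244, -0.06225607,  0.00762848]), 'gripper_width': 0.9960931652343487} 0.011
```

View pics/side0.png

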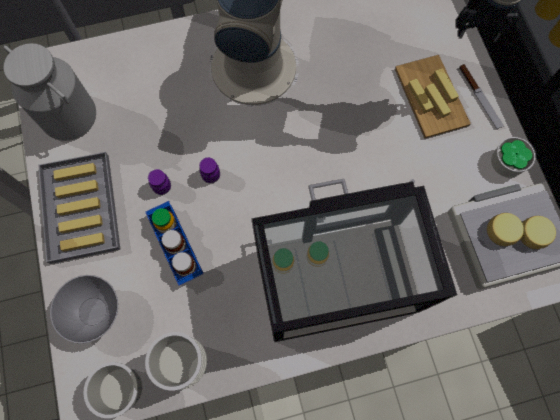

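View pics/top0.png

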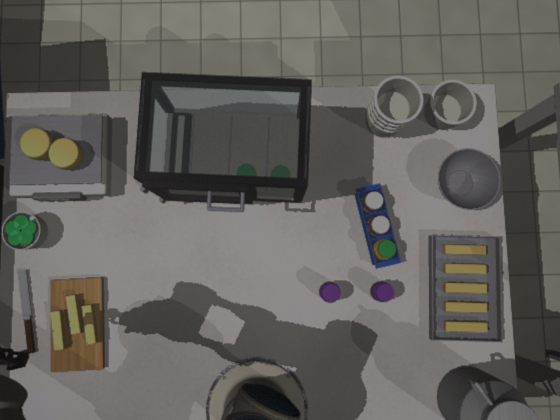

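```bash
cat > h.py <<'E'
from plant import bot, viewer, ticket, models
import cv2, numpy as np
from scipy.spatial.transform import Rotation as R
def cam(n):
    m=viewer.camera_model(n); f=210/np.tan(np.radians(m['fov_y'])/2)
    K=np.array([[f,0,m['cx']],[0,f,m['cy']],[0,0,1]]); return K,cv2.Rodrigues(m['rvec'])[0],np.array(m['tvec']),m
def proj(n,P):
    K,Rm,t,m=cam(n); return cv2.projectPoints(np.asarray(P,float).reshape(-1,3),m['rvec'],m['tvec'],K,None)[0].reshape(-1,2)
def ray(n,uv):
    K,Rm,t,m=cam(n); d=Rm.T@np.linalg.inv(K)@np.array([uv[0],uv[1],1.]); return -Rm.T@t,d
def atz(n,uv,z):
    o,d=ray(n,uv); return o+d*(z-o[2])/d[2]
def tri(a,b):
    A=np.zeros((3,3));B=np.zeros(3);rs=[ray('side',a),ray('top',b)]
    for o,d in rs:
        d=d/np.linalg.norm(d);M=np.eye(3)-np.outer(d,d);A+=M;B+=M@o
    X=np.linalg.solve(A,B); res=[np.linalg.norm(np.cross(X-o,d/np.linalg.norm(d))) for o,d in rs]
    return X,res
E
python3 - <<'E'
from h import *
np.set_printoptions(precision=4,suppress=True)
f={n:viewer.grab_frame(n) for n in("side","top")}
for n in f: print(n,'campos',ray(n,(0,0))[0])
for l in ["jar_center","honey1_center","ghee1_center","door_handle","catch","case_center","carrier_center","door"]:
    for n in("side","top"):
        r=models.search_frame(l,n)
        print(l,n,[(np.round(q['xy'],1).tolist(),round(q['score'],2)) for q in r[:6]])
for n in f: cv2.imwrite(f"pics/{n}_big.png",f[n])
c=f['side'][175:345,240:460]; cv2.imwrite('pics/s_case.png',cv2.resize(c,None,fx=3.5,fy=3.5,interpolation=cv2.INTER_CUBIC))
c=f['top'][60:230,120:330]; cv2.imwrite('pics/t_case.png',cv2.resize(c,None,fx=3.5,fy=3.5,interpolation=cv2.INTER_CUBIC))
c=np.hstack([cv2.resize(f['side'][150:290,130:230],None,fx=4,fy=4,interpolation=cv2.INTER_CUBIC),cv2.resize(f['top'][175:315,310:410],None,fx=4,fy=4,interpolation=cv2.INTER_CUBIC)]); cv2.imwrite('pics/carr.png',c)
E
```

```text
side campos [ 0.9441 -0.1756  1.4701]
top campos [ 0.4036 -0.0634  1.4662]
jar_center side [([210.2, 172.0], 0.94), ([157.9, 184.0], 0.91), ([164.9, 220.4], 0.88)]
jar_center top [([326.9, 293.9], 0.92), ([384.8, 248.9], 0.69)]
honey1_center side [([184.3, 263.6], 0.67)]
honey1_center top [([373.7, 200.8], 0.77)]
ghee1_center side [([182.7, 265.4], 0.65)]
ghee1_center top []
door_handle side [([342.0, 191.0], 0.71), ([351.4, 260.9], 0.26)]
door_handle top [([368.6, 214.2], 0.7), ([205.4, 189.2], 0.64)]
catch side [([349.1, 261.4], 0.86)]
catch top [([222.9, 137.6], 0.58), ([202.0, 188.9], 0.15)]
case_center side [([349.3, 260.2], 0.96)]
case_center top [([226.3, 139.7], 0.83), ([199.8, 193.0], 0.71)]
carrier_center side [([166.1, 250.7], 0.63)]
carrier_center top [([367.8, 228.2], 0.9)]
door side [([350.7, 259.8], 0.72), ([343.1, 186.7], 0.64)]
door top [([198.7, 193.6], 0.83), ([374.3, 234.0], 0.52)]
```

View pics/s_case.png

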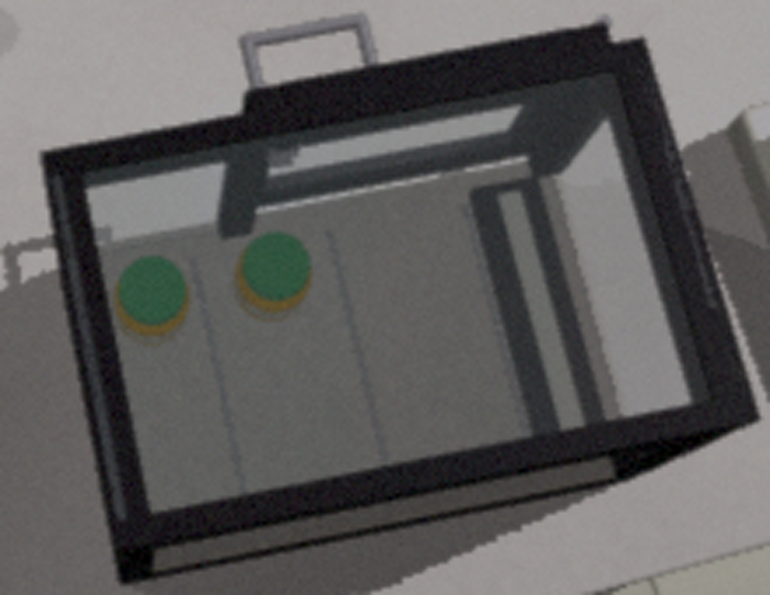

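View pics/t_case.png

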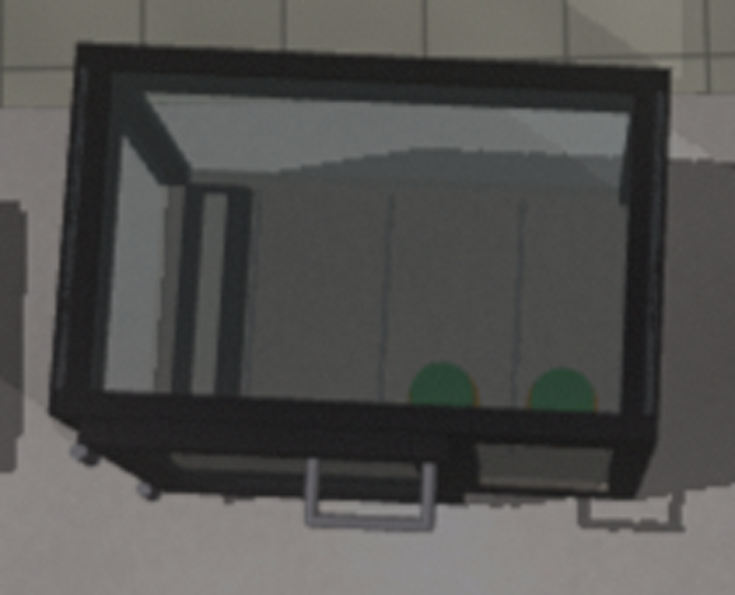

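View pics/carr.png

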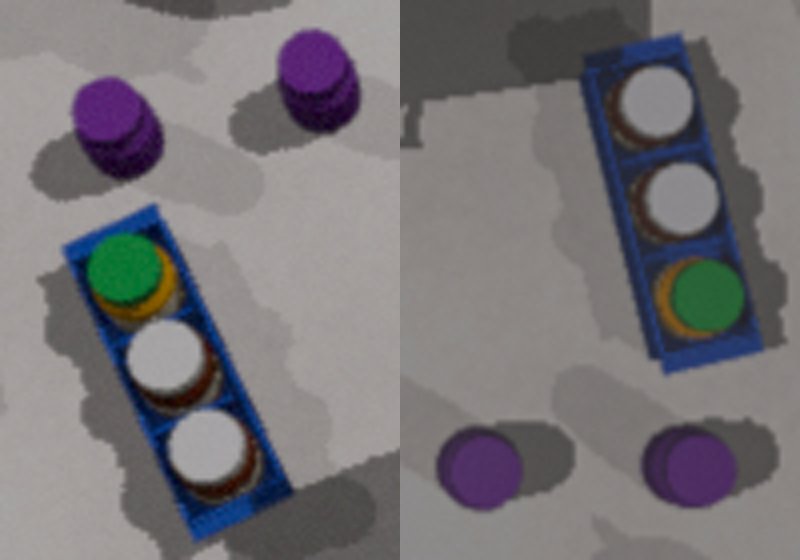

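```bash
cat > fitcase.py <<'E'
from h import *
from scipy.optimize import least_squares
np.set_printoptions(precision=4,suppress=True)
def T(p,P): # p x,y,yaw
    c,s=np.cos(p[2]),np.sin(p[2]); P=np.atleast_2d(P); return np.c_[p[0]+c*P[:,0]-s*P[:,1],p[1]+s*P[:,0]+c*P[:,1],P[:,2]]
cr=lambda u,o:[(u[0]+.5)/3.5-.5+o[0],(u[1]+.5)/3.5-.5+o[1]]
S={(-.13,-.205):(42,152),(.13,-.205):(118,545),(.13,.205):(757,415),(-.13,.205):(645,40)}
Tt={(-.13,-.205):(655,437),(.13,-.205):(668,70),(.13,.205):(80,42),(-.13,.205):(52,412)}
if __name__=="__main__":
    def f(p):
        r=[]
        for k in S: r+=list(proj('side',T(p,[*k,.32]))[0]-cr(S[k],(240,175)))
        for k in Tt: r+=list(proj('top',T(p,[*k,.32]))[0]-cr(Tt[k],(120,60)))
        return r
    s=least_squares(f,[.8,.0,0],loss='soft_l1'); print(s.x); print(np.reshape(f(s.x),(-1,2)))
    # carrier
    l={}
    for nm,a,b in [("lidjar",(125,270),(707,296)),("h1",(165,357),(682,199)),("h2",(207,447),(656,101)),("purA",(108,110),(697,470)),("purB",(314,67),(484,466))]:
        a=((a[0]+.5)/4-.5+130,(a[1]+.5)/4-.5+150); b=((b[0]-400+.5)/4-.5+310,(b[1]+.5)/4-.5+175)
        print(nm,tri(a,b),atz('side',a,.079),atz('top',b,.079))
    for nm,a,b in [("g2",(152,290),(562,390)),("g1",(276,267),(443,385))]:
        print(nm,atz('side',cr(a,(240,175)),.13),atz('top',cr(b,(120,60)),.13))
    h=[((245,40),(310,522)),((365,20),(432,525))]
    for a,b in h: print('handle end',tri(cr(a,(240,175)),cr(b,(120,60))))
E
python3 fitcase.py
```

```text
[ 0.7332  0.0539 -0.0673]
[[-0.5741 -0.3993]
 [-0.4863  1.3917]
 [ 1.2603  1.3234]
 [ 0.0878 -1.0602]
 [ 0.6962  1.3988]
 [ 1.1702 -0.4734]
 [-1.0835 -0.1742]
 [-1.609   0.5662]]
lidjar (array([ 0.4468, -0.3762,  0.0721]), [np.float64(0.0005437425070862431), np.float64(0.0005437425070861483)]) [ 0.4491 -0.3757  0.079 ] [ 0.4466 -0.3741  0.079 ]
h1 (array([ 0.5154, -0.3616,  0.0725]), [np.float64(0.0006013654996866255), np.float64(0.0006013654996864938)]) [ 0.5173 -0.3614  0.079 ] [ 0.515  -0.3597  0.079 ]
h2 (array([ 0.5853, -0.3461,  0.075 ]), [np.float64(0.0009086535567340324), np.float64(0.0009086535567341099)]) [ 0.5861 -0.3465  0.079 ] [ 0.5849 -0.3444  0.079 ]
purA (array([ 0.326 , -0.3643,  0.0712]), [np.float64(0.0010809329193563213), np.float64(0.0010809329193562937)]) [ 0.3292 -0.3643  0.079 ] [ 0.3267 -0.3615  0.079 ]
purB (array([ 0.3321, -0.2154,  0.0721]), [np.float64(0.0005893017785180521), np.float64(0.0005893017785180374)]) [ 0.335  -0.2158  0.079 ] [ 0.3326 -0.2141  0.079 ]
g2 [ 0.6579 -0.0825  0.13  ] [ 0.6633 -0.0813  0.13  ]
g1 [0.665  0.0115 0.13  ] [0.6692 0.0118 0.13  ]
handle end (array([0.5411, 0.0542, 0.2917]), [np.float64(0.04029938933904559), np.float64(0.04029938933904561)])
handle end (array([0.5499, 0.0475, 0.3349]), [np.float64(0.041155154866100024), np.float64(0.04115515486609998)])
```

```bash
python3 - <<'E'
from h import *
from fitcase import cr,T
np.set_printoptions(precision=4,suppress=True)
for a,b in [((245,40),(432,525)),((365,20),(310,522))]: print('handle end',tri(cr(a,(240,175)),cr(b,(120,60))))
s=bot.read_state(); print(s['time_s'],R.from_euler('xyz',s['tool_rot'],degrees=True).as_matrix())
f={n:viewer.grab_frame(n) for n in("side","top")}
c=np.hstack([cv2.resize(f['side'][170:220,295:365],None,fx=5.5,fy=8,interpolation=cv2.INTER_CUBIC)*1,cv2.resize(f['top'][180:230,195:265],None,fx=5.5,fy=8,interpolation=cv2.INTER_CUBIC)])
hinge=np.array([.6006,.2515,0]); 
def draw(im,n,P,col):
    for u in proj(n,P): cv2.circle(im,tuple(int(round(v*8)) for v in u),8,col,-1,shift=3)
for n in f:
    im=cv2.resize(f[n],None,fx=1,fy=1)
    big=cv2.resize(f[n],None,fx=4,fy=4,interpolation=cv2.INTER_CUBIC)
    p=[.7332,.0539,-.0673]
    def lines(P,col):
        u=(proj(n,P)+.5)*4-.5
        cv2.polylines(big,[np.round(u).astype(int)],False,col,1)
    for z in(0,.32): lines(T(p,[[a,b,z] for a,b in((-.13,-.205),(.13,-.205),(.13,.205),(-.13,.205),(-.13,-.205))]),(0,255,255))
    # lane y .063; hinge y=.063+.125, x=-.148
    lines(T(p,[[-.148-.042,.188-.197+e,.287] for e in(-.04,.04)]),(0,0,255))
    lines(T(p,[[-.068,.063+e,.13] for e in(0,-.11,-.205)]),(255,0,255))
    for e in (.055,-.055,-.165): lines(T(p,[[-.1,.063+e,.065],[.1,.063+e,.065]]),(255,255,0))
    o=(240,175) if n=='side' else (130,60)
    cv2.imwrite(f'pics/ov_{n}.png',big[o[1]*4:o[1]*4+600 if n=='top' else o[1]*4+660,o[0]*4:o[0]*4+800][:600])
E
```

```text
handle end (array([0.5405, 0.0126, 0.2911]), [np.float64(0.0009576660084189852), np.float64(0.0009576660084189705)])
handle end (array([0.5453, 0.0973, 0.2838]), [np.float64(0.0014274379926488595), np.float64(0.001427437992648882)])
1.0 [[-0.     -0.9331  0.3596]
 [-0.      0.3596  0.9331]
 [-1.      0.     -0.    ]]
```

```bash
sleep 0
```

```text
(no output)
```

View pics/ov_side.png

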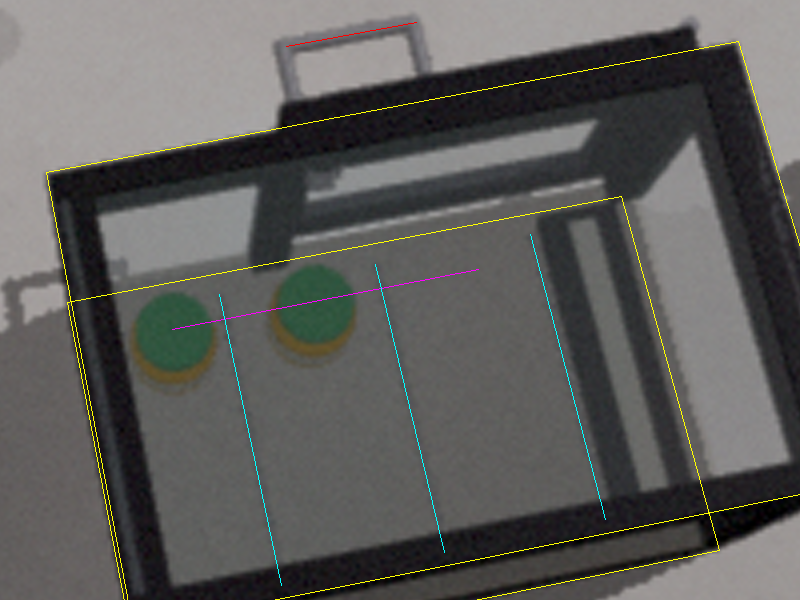

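View pics/ov_top.png

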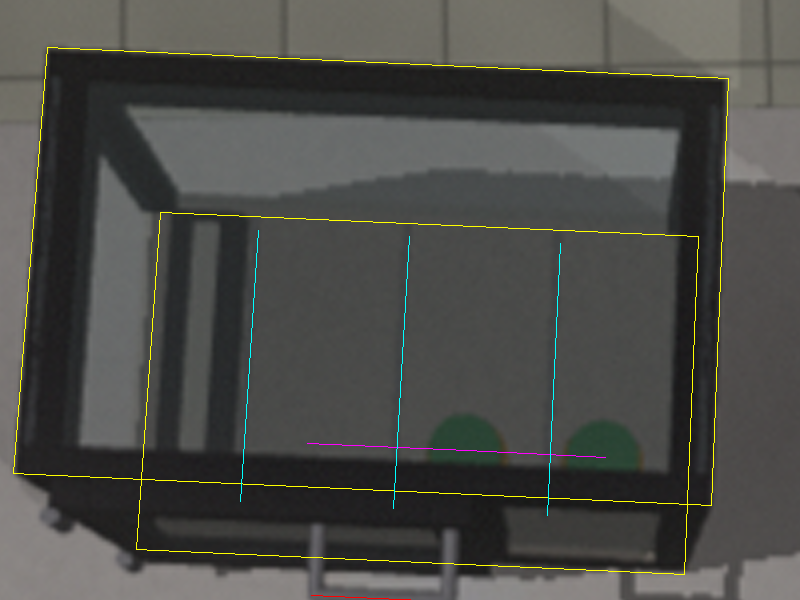

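```bash
python3 - <<'E'
from h import *
from fitcase import cr
np.set_printoptions(precision=4,suppress=True)
p=[.7332,.0539,-.0673];c,s=np.cos(p[2]),np.sin(p[2]);Rc=np.array([[c,-s],[s,c]])
def loc(P): return Rc.T@(P[:2]-p[:2])
f={n:viewer.grab_frame(n) for n in("side","top")}
for n,L,o in (('side',[((195,258),(240,490)),((330,230),(383,455)),((465,205),(530,430))],(240,175)),('top',[((258,195),(243,395)),((392,195),(381,400)),((522,200),(515,405))],(120,60))):
    for a,b in L: print(n,'div',[loc(atz(n,cr(q,o),.062)) for q in(a,b)])
    hsv=cv2.cvtColor(f[n],cv2.COLOR_BGR2HSV); m=cv2.inRange(hsv,(55,80,50),(85,255,255))
    k,lab,st,ce=cv2.connectedComponentsWithStats(m)
    for i in range(1,k):
        if st[i,4]>60: print(n,ce[i],st[i], atz(n,ce[i],.13), loc(atz(n,ce[i],.13)), 'z79',atz(n,ce[i],.079))
E
```

```text
side div [array([-0.0994, -0.0992]), array([ 0.0832, -0.1027])]
side div [array([-0.1009,  0.0099]), array([0.0786, 0.0094])]
side div [array([-0.1001,  0.1195]), array([0.0819, 0.1238])]
side [515.7489 153.8981] [501 140  32  29 677] [0.5426 0.6169 0.13  ] [-0.228   0.5489] z79 [0.5273 0.6471 0.079 ]
side [160.6941 216.7765] [152 208  18  18 255] [ 0.4661 -0.3686  0.13  ] [-0.2381 -0.4395] z79 [ 0.4479 -0.376   0.079 ]
side [318.6107 250.5725] [310 242  18  18 262] [0.6642 0.012  0.13  ] [-0.0661 -0.0464] z79 [0.6535 0.0192 0.079 ]
side [283.1364 257.428 ] [274 249  19  18 264] [ 0.6577 -0.0823  0.13  ] [-0.0661 -0.1409] z79 [ 0.6468 -0.0787  0.079 ]
top div [array([0.1058, 0.121 ]), array([-0.0637,  0.1223])]
top div [array([0.111 , 0.0094]), array([-0.0626,  0.0087])]
top div [array([ 0.1118, -0.0991]), array([-0.0617, -0.1016])]
top [245.817 170.   ] [238 164  17  12 153] [0.6683 0.0129 0.13  ] [-0.062  -0.0453] z79 [0.6784 0.0158 0.079 ]
top [280.1883 171.526 ] [272 166  17  11 154] [ 0.662  -0.0812  0.13  ] [-0.0619 -0.1396] z79 [ 0.6719 -0.0819  0.079 ]
top [ 20.3298 230.445 ] [  5 215  32  31 746] [0.5153 0.6239 0.13  ] [-0.2558  0.554 ] z79 [0.5195 0.6501 0.079 ]
top [386.6902 248.5608] [378 240  18  18 255] [ 0.4452 -0.3635  0.13  ] [-0.2593 -0.4358] z79 [ 0.4468 -0.375   0.079 ]
```

Emit:
send_rows --series '[[[-12.8,-48.7,-37.6],[1.27,0,0],0.4],[[-12.8,-48.7,-37.6],[1.27,0,0],0.4],[[-12.8,-48.7,-37.6],[1.27,0,0],0.4],[[-12.8,-48.7,-37.6],[1.27,0,0],0.4],[[-12.8,-48.7,-37.6],[1.27,0,0],0.4],[[-12.8,-48.7,-37.6],[1.27,0,0],0.4],[[-12.8,-48.7,-37.6],[1.27,0,0],0.4],[[-12.8,-48.7,-37.6],[1.27,0,0],0.4],[[-12.8,-48.7,-37.6],[1.27,0,0],0.4],[[-12.8,-48.7,-37.6],[1.27,0,0],0.4]]' --grip_force 30

```text
time_s: 2.45
ee_pos: [0.543, 0.0582, 0.3702]
tool_rot: [17.1, 90.0, 13.2]
wrist_force: [1.4, 1.3, -0.4]
gripper_width: 0.397
```

```bash
cat >> h.py <<'E'
import json,os
np.set_printoptions(precision=4,suppress=True)
def st(show=True):
    s=bot.read_state(); 
    open('log.jsonl','a').write(json.dumps({k:(v.tolist() if hasattr(v,'tolist') else v) for k,v in s.items()})+'\n')
    Rm=R.from_euler('xyz',s['tool_rot'],degrees=True).as_matrix()
    if show: print('t',round(s['time_s'],2),'q',np.round(s['joints'],1),'p',s['ee_pos'],'F',np.round(s['wrist_force'],1),'w',round(s['gripper_width'],3)); print(Rm)
    return s,Rm,np.array(s['ee_pos'])
def to(P,z_dir=None,x_dir=None,Rt=None):
    """tool-frame shift (cm) and turn (rad) to reach TCP P with tool x along x_dir, z along z_dir"""
    s,Rm,p=st(False)
    d=Rm.T@(np.array(P)-p)*100
    if Rt is None:
        if x_dir is None: Rt=Rm
        else:
            x=np.array(x_dir,float);x/=np.linalg.norm(x);z=np.array(z_dir,float);z-=x*(z@x);z/=np.linalg.norm(z);Rt=np.c_[x,np.cross(z,x),z]
    w=R.from_matrix(Rm.T@Rt).as_rotvec()
    print('TO',np.round(d,2),np.round(w,3)); return d,w
def snap(tag,n,box=None,k=1):
    f=viewer.grab_frame(n)
    if box: f=f[box[1]:box[3],box[0]:box[2]]
    cv2.imwrite(f'pics/{tag}.png',cv2.resize(f,None,fx=k,fy=k,interpolation=cv2.INTER_CUBIC))
E
python3 - <<'E'
from h import *
st(); to((0.544,0.057,.37),(.9977,-.0673,0),(0,0,-1))
snap('a_side','side',(240,100,440,250),4); snap('a_top','top',(130,100,330,250),4)
E
```

```text
t 2.45 q [-0.2 16.  76.7  0.  87.3  3.7] p [0.543  0.0582 0.3702] F [ 1.4  1.3 -0.4] w 0.397
[[ 0.0005  0.0671  0.9977]
 [ 0.0001  0.9977 -0.0671]
 [-1.      0.0001  0.0005]]
TO [ 0.02 -0.11  0.11] [ 0.  0. -0.]
```

View pics/a_side.png

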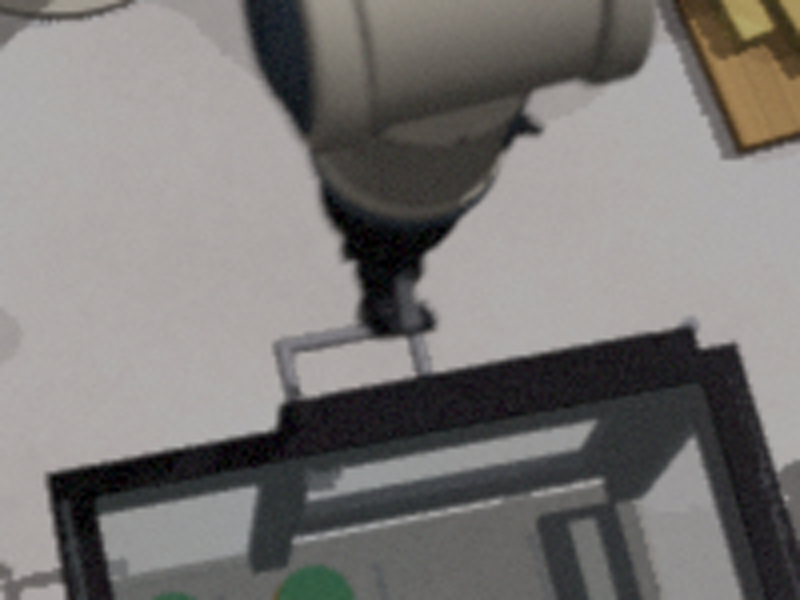

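View pics/a_top.png

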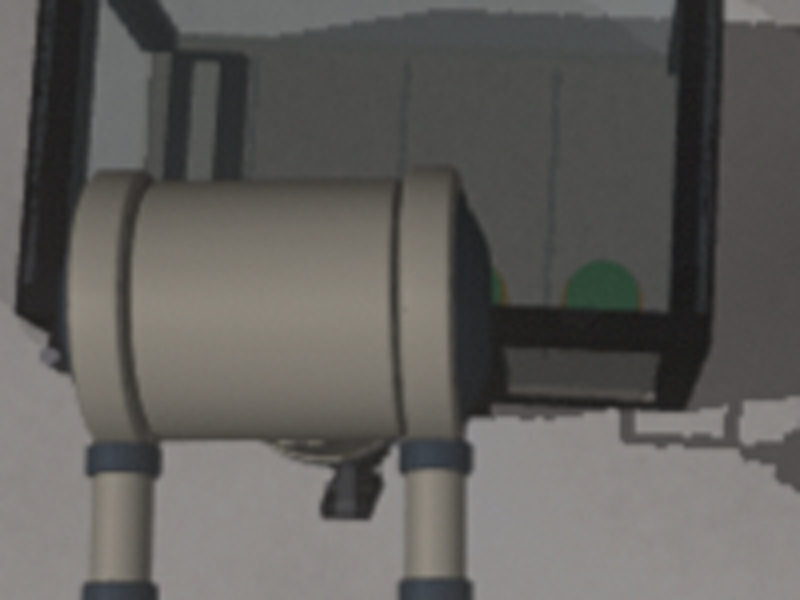

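Emit:
send_rows --series '[[[3,0,0.1],[0,0,0],0.4],[[6,0,0.1],[0,0,0],0.4],[[9,0,0.1],[0,0,0],0.4],[[9,0,0.1],[0,0,0],0.4]]'

```text
time_s: 3.05
ee_pos: [0.5463, 0.0556, 0.281]
tool_rot: [-15.7, 89.8, -19.8]
wrist_force: [-1.8, -1.0, 6.8]
gripper_width: 0.398
```

Emit:
send_rows --series '[[[0,0,0],[0,0,0],0],[[0,0,0],[0,0,0],0],[[0,0,0],[0,0,0],0],[[0,0,0],[0,0,0],0]]' --grip_force 30

```text
time_s: 3.55
ee_pos: [0.5427, 0.0561, 0.2809]
tool_rot: [-155.1, 89.8, -159.2]
wrist_force: [-25.4, 1.4, 20.4]
gripper_width: 0.107
```

```bash
python3 - <<'E'
from h import *
st()
snap('b_side','side',(240,100,440,250),4)
E
```

```text
t 3.55 q [-0.3 19.8 85.1 -0.1 75.2  3.8] p [0.5427 0.0561 0.2809] F [-25.4   1.4  20.4] w 0.107
[[-0.0028  0.0709  0.9975]
 [-0.0011  0.9975 -0.0709]
 [-1.     -0.0013 -0.0027]]
```

View pics/b_side.png

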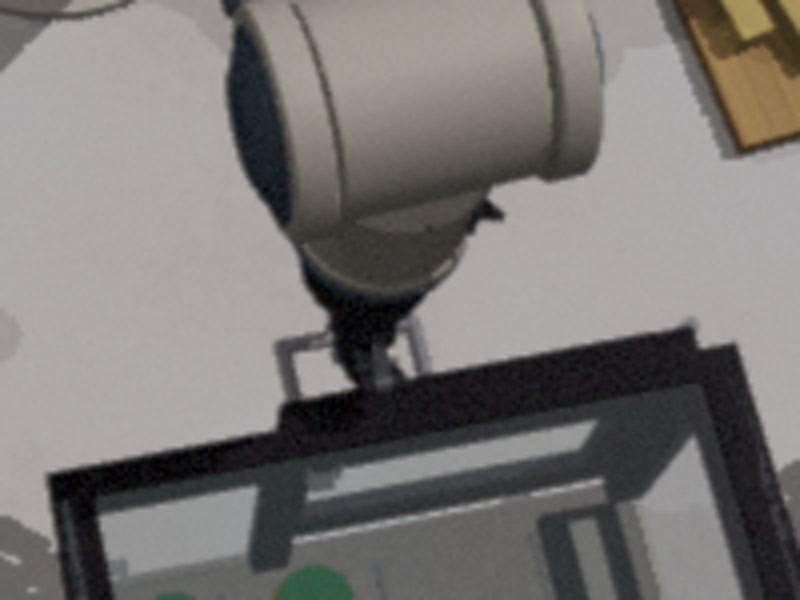

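```bash
cat >> h.py <<'E'
def arc(hinge,angs):
    """door-follow shifts; angs: additional opening angles from now"""
    s,Rm,p=st(False); r=p[:2]-np.array(hinge)
    for th in angs:
        c,sn=np.cos(-th),np.sin(-th); q=np.array(hinge)+np.array([c*r[0]-sn*r[1],sn*r[0]+c*r[1]])
        d=Rm.T@(np.array([q[0],q[1],p[2]])-p)*100; w=Rm.T@np.array([0,0,-th])
        print(round(th,3),np.round(d,2),np.round(w,3),np.round(q,3))
E
python3 - <<'E'
from h import *
arc((.598,.2525),[.03,.06,.1,.15,.22,.3,.38,.46,.54,.62])
E
```

```text
0.03 [ 0.    0.13 -0.6 ] [0.03 0.   0.  ] [0.537 0.058]
0.06 [ 0.    0.28 -1.19] [0.06 0.   0.  ] [0.531 0.06 ]
0.1 [ 0.    0.51 -1.97] [0.1 0.  0. ] [0.523 0.063]
0.15 [ 0.01  0.84 -2.94] [0.15 0.   0.  ] [0.514 0.067]
0.22 [ 0.01  1.38 -4.26] [0.22  0.    0.001] [0.501 0.073]
0.3 [ 0.01  2.11 -5.72] [0.3   0.    0.001] [0.487 0.081]
0.38 [ 0.02  2.96 -7.12] [0.38  0.    0.001] [0.474 0.091]
0.46 [ 0.02  3.91 -8.44] [0.46  0.001 0.001] [0.461 0.101]
0.54 [ 0.02  4.96 -9.69] [0.54  0.001 0.001] [0.45  0.113]
0.62 [  0.02   6.12 -10.84] [0.62  0.001 0.002] [0.439 0.125]
```

Emit:
send_rows --series '[[[0,0.13,-0.6],[0.03,0,0],0],[[0,0.28,-1.19],[0.06,0,0],0],[[0,0.51,-1.97],[0.1,0,0],0],[[0,0.84,-2.94],[0.15,0,0],0],[[0,1.38,-4.26],[0.22,0,0],0],[[0,2.11,-5.72],[0.3,0,0],0],[[0,2.96,-7.12],[0.38,0,0],0],[[0,3.91,-8.44],[0.46,0,0],0],[[0,4.96,-9.69],[0.54,0,0],0],[[0,6.12,-10.84],[0.62,0,0],0]]'

```text
time_s: 4.85
ee_pos: [0.4387, 0.1257, 0.2811]
tool_rot: [-132.2, 89.9, -171.9]
wrist_force: [7.6, 4.5, -4.5]
gripper_width: 0.105
```

```bash
python3 - <<'E'
from h import *
st()
snap('c_side','side',(200,60,400,210),4);snap('c_top','top',(130,100,330,250),4)
arc((.598,.2525),[.08,.16,.24,.32,.4,.48,.56,.64,.72,.8])
E
```

```text
t 4.85 q [ 8.5 12.2 96.4  0.  71.5 48.2] p [0.4387 0.1257 0.2811] F [ 7.6  4.5 -4.5] w 0.105
[[-0.0019  0.6397  0.7686]
 [-0.0003  0.7686 -0.6397]
 [-1.     -0.0014 -0.0013]]
0.08 [ 0.    0.4  -1.58] [0.08 0.   0.  ] [0.429 0.139]
0.16 [ 0.    0.93 -3.12] [0.16 0.   0.  ] [0.42  0.153]
0.24 [ 0.01  1.57 -4.61] [0.24 0.   0.  ] [0.413 0.168]
0.32 [ 0.01  2.34 -6.05] [0.32  0.    0.001] [0.407 0.183]
0.4 [ 0.01  3.22 -7.42] [0.4   0.    0.001] [0.402 0.198]
0.48 [ 0.01  4.2  -8.72] [0.48  0.001 0.001] [0.398 0.214]
0.56 [ 0.01  5.29 -9.93] [0.56  0.001 0.001] [0.396 0.23 ]
0.64 [  0.01   6.46 -11.05] [0.64  0.001 0.001] [0.395 0.247]
0.72 [  0.01   7.73 -12.08] [0.72  0.001 0.001] [0.395 0.263]
0.8 [  0.01   9.07 -13.  ] [0.8   0.001 0.001] [0.396 0.279]
```

View pics/c_side.png

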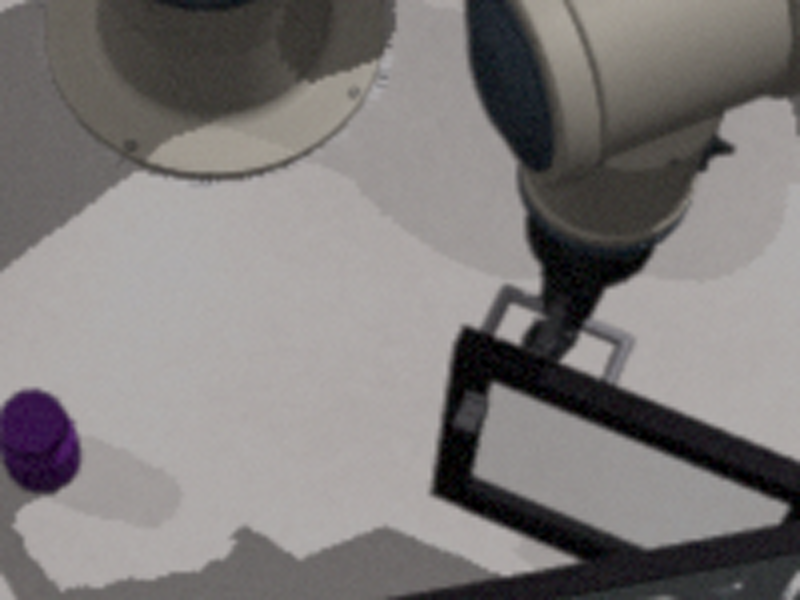

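View pics/c_top.png

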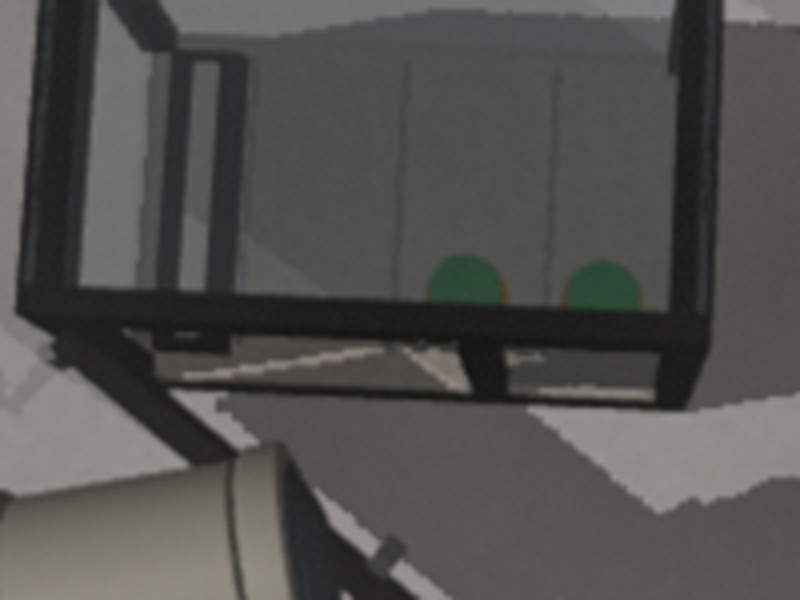

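```bash
python3 - <<'E'
from h import *
arc((.598,.2525),[.08,.18,.3,.42,.54,.67,.8,.93,1.06,1.18])
E
```

```text
0.08 [ 0.    0.4  -1.58] [0.08 0.   0.  ] [0.429 0.139]
0.18 [ 0.    1.08 -3.5 ] [0.18 0.   0.  ] [0.418 0.157]
0.3 [ 0.01  2.14 -5.7 ] [0.3   0.    0.001] [0.408 0.179]
0.42 [ 0.01  3.45 -7.75] [0.42  0.001 0.001] [0.401 0.202]
0.54 [ 0.01  5.01 -9.64] [0.54  0.001 0.001] [0.396 0.226]
0.67 [  0.01   6.93 -11.45] [0.67  0.001 0.001] [0.394 0.253]
0.8 [  0.01   9.07 -13.  ] [0.8   0.001 0.001] [0.396 0.279]
0.93 [  0.01  11.39 -14.26] [0.93  0.001 0.002] [0.401 0.305]
1.06 [  0.01  13.86 -15.21] [1.06  0.001 0.002] [0.41 0.33]
1.18 [  0.01  16.23 -15.79] [1.18  0.001 0.002] [0.42  0.352]
```

Emit:
send_rows --series '[[[0,0.4,-1.58],[0.08,0,0],0],[[0,1.08,-3.5],[0.18,0,0],0],[[0,2.14,-5.7],[0.3,0,0],0],[[0,3.45,-7.75],[0.42,0,0],0],[[0,5.01,-9.64],[0.54,0,0],0],[[0,6.93,-11.45],[0.67,0,0],0],[[0,9.07,-13.0],[0.8,0,0],0],[[0,11.39,-14.26],[0.93,0,0],0],[[0,13.86,-15.21],[1.06,0,0],0],[[0,16.23,-15.79],[1.18,0,0],0]]'

```text
time_s: 6.2
ee_pos: [0.4231, 0.3521, 0.2812]
tool_rot: [78.2, 89.8, -29.4]
wrist_force: [29.6, -19.6, -6.2]
gripper_width: 0.101
```

Emit:
send_rows --series '[[[0,0,0],[0,0,0],0.4],[[0,0,0],[0,0,0],0.4],[[0,0,0],[0,0,0],0.4]]'

```text
time_s: 6.58
ee_pos: [0.4225, 0.3517, 0.2813]
tool_rot: [70.9, 89.8, -36.7]
wrist_force: [0.2, -0.5, 0.4]
gripper_width: 0.395
```

```bash
python3 - <<'E'
from h import *
st()
snap('d_side','side',(200,20,400,170),4)
to((.42,.352,.42))
E
```

```text
t 6.58 q [ 33.6  20.   84.7  -0.2  75.2 141.2] p [0.4225 0.3517 0.2813] F [ 0.2 -0.5  0.4] w 0.395
[[ 0.0023  0.9534 -0.3017]
 [-0.0017 -0.3016 -0.9534]
 [-1.      0.0027  0.0009]]
TO [-13.87  -0.22   0.06] [0. 0. 0.]
```

View pics/d_side.png

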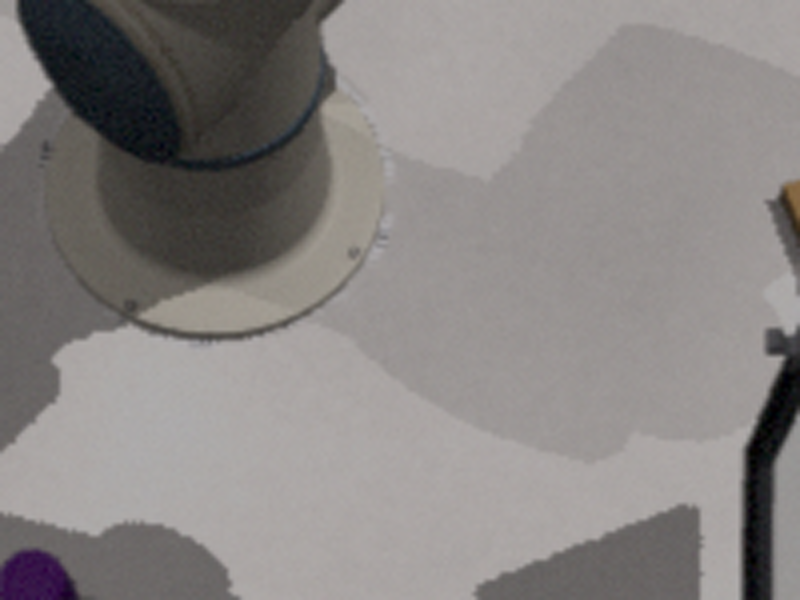

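Emit:
send_rows --series '[[[-5,0,0],[0,0,0],0.4],[[-10,0,0],[0,0,0],0.5],[[-14,0,0],[0,0,0],1],[[-14,0,0],[0,0,0],1]]'

```text
time_s: 7.12
ee_pos: [0.4228, 0.3523, 0.4245]
tool_rot: [120.0, 89.6, 12.5]
wrist_force: [0.2, -1.0, -0.5]
gripper_width: 0.902
```

```bash
python3 - <<'E'
from h import *
st()
c,s=np.cos(np.radians(12.2)),np.sin(np.radians(12.2))
to((.447,-.3755,.20),(s,-c,0),(0,0,-1))
to((.45,-.05,.30),(s,-c,0),(0,0,-1))
L=[json.loads(l) for l in open('log.jsonl')]
A=[];B=[]
for l in L:
    q=np.radians(l['joints']);p=l['ee_pos'];c1,s1=np.cos(q[0]),np.sin(q[0]);r=c1*p[0]+s1*p[1];y=-s1*p[0]+c1*p[1]
    print(np.round(l['joints'],2),round(r,4),round(y,4),round(p[2],4))
    a=q[1];b=q[1]+q[2]
    A+=[[1,0,np.sin(a),np.sin(b),np.cos(b)],[0,1,np.cos(a),np.cos(b),-np.sin(b)]];B+=[r,p[2]]
x=np.linalg.lstsq(np.array(A),np.array(B),rcond=None);print(x)
x=np.linalg.lstsq(np.array(A)[:,:4],np.array(B),rcond=None);print(x)
E
```

```text
t 7.12 q [ 33.7  14.8  70.4  -0.1  94.5 141.2] p [0.4228 0.3523 0.4245] F [ 0.2 -1.  -0.5] w 0.902
[[ 0.007   0.9534 -0.3017]
 [ 0.0016 -0.3017 -0.9534]
 [-1.      0.0062 -0.0036]]
TO [22.35 24.12 68.74] [-0.519 -0.002 -0.007]
TO [12.4  14.65 37.58] [-0.519 -0.002 -0.007]
[-0.15 15.97 76.72  0.01 87.28  3.69] 0.5428 0.0596 0.3702
[-0.15 15.97 76.72  0.01 87.28  3.69] 0.5428 0.0596 0.3702
[-0.33 19.8  85.12 -0.06 75.24  3.75] 0.5423 0.0592 0.2809
[-0.33 19.8  85.12 -0.06 75.24  3.75] 0.5424 0.0592 0.2809
[ 8.48 12.23 96.38  0.   71.5  48.25] 0.4525 0.0596 0.2811
[ 8.55 12.21 96.41  0.03 71.5  48.25] 0.4522 0.0598 0.2811
[ 8.55 12.21 96.41  0.03 71.5  48.25] 0.4522 0.0598 0.2811
[ 33.64  20.04  84.69  -0.16  75.22 141.24] 0.5466 0.0587 0.2813
[ 33.64  20.03  84.68  -0.16  75.22 141.25] 0.5467 0.0587 0.2813
[ 33.67  14.75  70.39  -0.15  94.47 141.22] 0.5472 0.0588 0.4245
[ 33.67  14.75  70.39  -0.15  94.47 141.22] 0.5472 0.0588 0.4245
[ 33.67  14.75  70.39  -0.15  94.47 141.22] 0.5472 0.0588 0.4245
(array([ 0.0008, -0.0608,  0.596 ,  0.3851,  0.1242]), array([0.]), np.int32(5), array([5.9807, 4.8824, 0.4633, 0.4027, 0.1284]))
(array([-0.0088, -0.147 ,  0.5599,  0.3858]), array([0.0049]), np.int32(4), array([5.04  , 4.7349, 0.4031, 0.1287]))
```

```bash
python3 - <<'E'
from h import *
c,s=np.cos(np.radians(12.2)),np.sin(np.radians(12.2))
to((.42,-.05,.33),(s,-c,0),(.4,.3,-.87))
E
```

```text
TO [ 9.38 11.81 38.47] [-0.557  0.324  0.409]
```

Emit:
send_rows --series '[[[9.4,11.8,38.5],[-0.557,0.324,0.409],1],[[9.4,11.8,38.5],[-0.557,0.324,0.409],1],[[9.4,11.8,38.5],[-0.557,0.324,0.409],1],[[9.4,11.8,38.5],[-0.557,0.324,0.409],1],[[9.4,11.8,38.5],[-0.557,0.324,0.409],1],[[9.4,11.8,38.5],[-0.557,0.324,0.409],1],[[9.4,11.8,38.5],[-0.557,0.324,0.409],1],[[9.4,11.8,38.5],[-0.557,0.324,0.409],1]]'

```text
time_s: 8.12
ee_pos: [0.4199, -0.0155, 0.3362]
tool_rot: [111.8, 60.2, 36.9]
wrist_force: [0.9, 0.4, -0.2]
gripper_width: 0.998
```

```bash
python3 - <<'E'
from h import *
st()
snap('e_side','side',None,1.4); snap('e_top','top',None,1.4)
c,s=np.cos(np.radians(12.2)),np.sin(np.radians(12.2))
to((.447,-.3755,.17),(s,-c,0),(0,0,-1))
from scipy.optimize import least_squares
L=[json.loads(l) for l in open('log.jsonl')]
L.append(dict(joints=[63.455,28.281,77.091,0,74.628,-5.472],ee_pos=[.22459,.58292,.24176],tool_rot=[174.87284,89.93694,-116.20032]))
def rot(ax,a):
    v=np.zeros(3);v['xyz'.index(ax)]=a;return R.from_rotvec(v).as_matrix()
def fk(q,k):
    # k: H,a,L1,L2,e,b(after j1 lateral),Lt,c(lateral in j4 frame), g (offset perp)
    H,a,L1,L2,e,b,Lt,cc,g=k
    q=np.radians(q)
    M=rot('z',q[0]);p=M@np.array([a,b,H])
    M=M@rot('y',q[1]);p=p+M@[0,0,L1]
    M=M@rot('y',q[2]);p=p+M@[-0+e*1,0,0]*1+M@[0,0,L2]
    M=M@rot('z',q[3]);p=p+M@[0,cc,0]
    M=M@rot('y',q[4]);p=p+M@[g,0,Lt]
    M=M@rot('z',q[5])
    # tool x = local z ; tool z heading
    return p,M
for l in L[-3:]:
    p,M=fk(l['joints'],[0]*9);Rt=R.from_euler('xyz',l['tool_rot'],degrees=True).as_matrix();print(M.T@Rt)
k0=[.24,0,.596,.385,.124,.03,.3,.03,0]
def f(k):
    return np.concatenate([fk(l['joints'],k)[0]-np.array(l['ee_pos']) for l in L])
r=least_squares(f,k0,x_scale=.1); print(r.x, abs(r.fun).max()); print(np.linalg.svd(r.jac)[1])
E
```

```text
t 8.12 q [-32.1  -1.9 110.7  31.3  63.4  30.4] p [ 0.4199 -0.0155  0.3362] F [ 0.9  0.4 -0.2] w 0.998
[[ 0.3975  0.8672  0.2999]
 [ 0.2985  0.1868 -0.9359]
 [-0.8677  0.4616 -0.1846]]
TO [  4.92 -11.72  37.24] [ 0.042 -0.204 -0.477]
[[ 0.  0. -1.]
 [ 0.  1.  0.]
 [ 1. -0. -0.]]
[[ 0.  0. -1.]
 [ 0.  1.  0.]
 [ 1. -0.  0.]]
[[ 0.0011 -0.     -1.    ]
 [ 0.0001  1.     -0.    ]
 [ 1.     -0.0001  0.0011]]
[0.2523 0.0108 0.5967 0.3848 0.1181 0.0565 0.3197 0.0031 0.0112] 0.00046385496822673455
[7.9413 6.9033 5.634  0.7422 0.6651 0.5484 0.3983 0.2914 0.0048]
```

View pics/e_side.png

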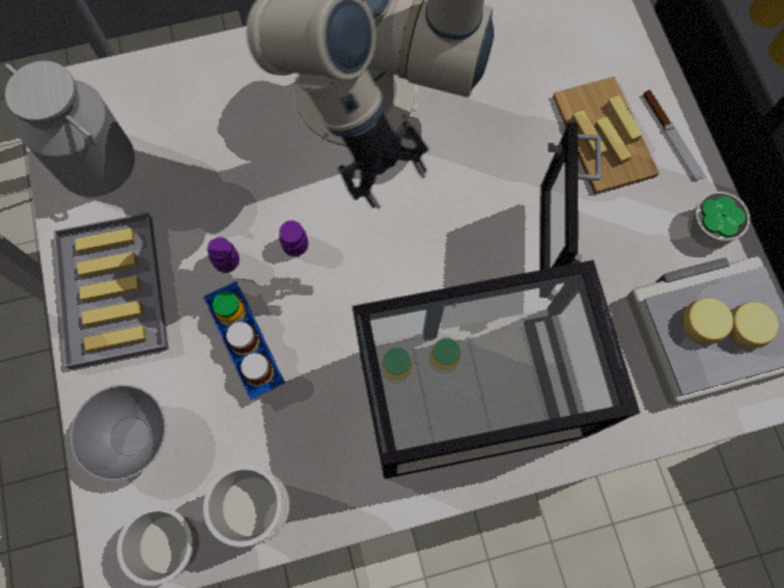

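View pics/e_top.png

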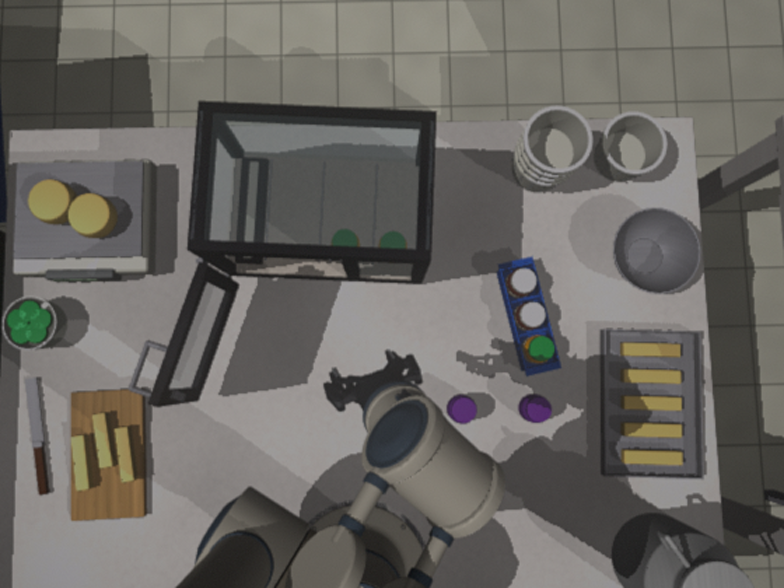

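```bash
cat > kin.py <<'E'
from h import *
from scipy.optimize import least_squares
def rot(ax,a):
    v=np.zeros(3);v['xyz'.index(ax)]=a;return R.from_rotvec(v).as_matrix()
LO=np.array([-166.48,-47.26,12.59,-70.14,6.76,-176.63]);HI=np.array([166.48,123.95,153.08,250.14,159.57,176.63])
K=None
C=np.array([[0,0,-1.],[0,1,0],[1,0,0]])
def fk(q,k):
    H,L1,L2,e,b,Lt=k; q=np.radians(q)
    M=rot('z',q[0]);p=M@np.array([0,b,H])
    M=M@rot('y',q[1]);p=p+M@[0,0,L1]; el=p
    M=M@rot('y',q[2]);p=p+M@[e,0,L2]; w=p
    M=M@rot('z',q[3])@rot('y',q[4]);p=p+M@[0,0,Lt]
    M=M@rot('z',q[5])
    return p,M@C,el,w
def fit():
    L=[json.loads(l) for l in open('log.jsonl')]
    L.append(dict(joints=[63.455,28.281,77.091,0,74.628,-5.472],ee_pos=[.22459,.58292,.24176]))
    f=lambda k:np.concatenate([fk(l['joints'],k)[0]-np.array(l['ee_pos']) for l in L])
    r=least_squares(f,[.24,.596,.385,.124,.06,.3],x_scale=.1); return r.x,abs(r.fun).max()
def ik(P,Rt,k,seed):
    f=lambda q:np.concatenate([(fk(q,k)[0]-P)*10,R.from_matrix(fk(q,k)[1].T@Rt).as_rotvec()])
    best=None
    r=least_squares(f,np.clip(seed,LO+.1,HI-.1),bounds=(LO,HI),x_scale=30.)
    return r.x,np.linalg.norm(r.fun)
def frame(x_dir,z_dir):
    x=np.array(x_dir,float);x/=np.linalg.norm(x);z=np.array(z_dir,float);z-=x*(z@x);z/=np.linalg.norm(z);return np.c_[x,np.cross(z,x),z]
E
python3 - <<'E'
from kin import *
k,e=fit();print(k,e);np.save('k.npy',k)
for hd in (-4,10,20):
  for al in (25,35,45,55,60,65):
    a,h=np.radians(al),np.radians(hd)
    x=[np.cos(a)*np.cos(h),np.cos(a)*np.sin(h),-np.sin(a)]
    G=np.array([.671,.123,.085]);P=G+np.array(x)*.008
    for zs in (1,-1):
        Rt=frame(x,[-zs*np.sin(h),zs*np.cos(h),0])
        for j4 in (0,180):
            q,er=ik(P,Rt,k,[5,38,110,j4,20,90*-zs if j4==0 else 90*zs])
            if er<1e-3: print(hd,al,zs,j4,np.round(q,1),'w',fk(q,k)[3])
E
```

```text
[0.2569 0.5966 0.3844 0.118  0.0596 0.3243] 0.0004993985893161634
-4 25 1 180 [ 12.   53.2 120.  197.1  58.4  87.8] w [0.385  0.143  0.2187]
-4 25 -1 180 [ 12.   53.2 120.  197.1  58.4 -92.2] w [0.385  0.143  0.2187]
-4 35 1 180 [ 11.   46.4 116.6 199.9  38.7  83. ] w [0.4125 0.1411 0.2664]
-4 35 -1 180 [ 11.   46.4 116.6 199.9  38.7 -97. ] w [0.4125 0.1411 0.2664]
-4 45 1 180 [  9.9  41.4 111.4 210.6  19.5  70.8] w [0.4479 0.1386 0.3087]
-4 45 -1 180 [   9.9   41.4  111.4  210.6   19.5 -109.2] w [0.4479 0.1386 0.3087]
-4 60 1 0 [  8.2  37.9 101.5 -28.7  12.7 -51.3] w [0.5132 0.134  0.3589]
-4 60 -1 0 [  8.2  37.9 101.5 -28.7  12.7 128.7] w [0.5132 0.134  0.3589]
-4 65 1 0 [  7.6  37.7  97.8 -14.1  20.5 -66.2] w [0.5376 0.1323 0.3717]
-4 65 -1 0 [  7.6  37.7  97.8 -14.1  20.5 113.8] w [0.5376 0.1323 0.3717]
10 25 1 180 [  2.   53.6 122.2 171.7  60.8  90.7] w [0.3887 0.0732 0.2187]
10 25 -1 0 [  2.   53.6 122.2 171.7  60.8 -89.3] w [0.3887 0.0732 0.2187]
10 25 -1 180 [  2.   53.6 122.2 171.7  60.8 -89.3] w [0.3887 0.0732 0.2187]
10 35 1 180 [  2.5  46.4 118.4 170.5  40.   93. ] w [0.4
[... 1485 characters left out ...]
4.2] w [0.4608 0.0465 0.3087]
20 55 1 180 [  0.2  38.4 105.7  77.2  11.5 176.6] w [0.5005 0.0609 0.3441]
20 55 -1 0 [  0.2  38.4 105.7  77.2  11.5  -3.4] w [0.5005 0.0609 0.3441]
20 55 -1 180 [  0.2  38.4 105.7  77.2  11.5  -3.4] w [0.5005 0.0609 0.3441]
20 60 1 0 [   1.    37.7  102.    39.3   14.9 -145. ] w [0.5224 0.0689 0.3589]
20 60 -1 0 [  1.   37.7 102.   39.3  14.9  35. ] w [0.5224 0.0689 0.3589]
20 60 -1 180 [  1.   37.7 102.   39.3  14.9  35. ] w [0.5224 0.0689 0.3589]
20 65 1 0 [   1.9   37.6   98.2   20.9   21.6 -126.1] w [0.5454 0.0773 0.3717]
20 65 -1 0 [ 1.9 37.6 98.2 20.9 21.6 53.9] w [0.5454 0.0773 0.3717]
20 65 -1 180 [ 1.9 37.6 98.2 20.9 21.6 53.9] w [0.5454 0.0773 0.3717]
```

```bash
python3 - <<'E'
from kin import *
k=np.load('k.npy')
for al in (35,40,45):
 for (x0,y0) in [(.45,0),(.48,0),(.5,0),(.52,0),(.5,-.08),(.5,.08),(.53,.1)]:
  for hd in (0,10,):
    a,h=np.radians(al),np.radians(hd)
    x=[np.cos(a)*np.cos(h),np.cos(a)*np.sin(h),-np.sin(a)]
    P=np.array([x0,y0,.03])+np.array(x)*.008
    Rt=frame(x,[np.sin(h),-np.cos(h),0])
    q,er=ik(P,Rt,k,[2,20,130,170,50,-90])
    if er<1e-3: print(al,x0,y0,hd,np.round(q,1),'el',fk(q,k)[2],'w',fk(q,k)[3])
E
```

```text
35 0.48 0 0 [ -15.7   80.6  151.5  166.7  105.7 -102.8] el [ 0.5829 -0.1014  0.3543] w [ 0.2209 -0.      0.2114]
35 0.48 0 10 [ -26.4   77.   149.4  150.8   94.8 -115.6] el [ 0.5474 -0.205   0.3906] w [ 0.2248 -0.045   0.2114]
35 0.5 0 0 [-14.3  73.1 146.9 168.3  94.1 -99.2] el [ 0.5679 -0.0835  0.43  ] w [0.2409 0.     0.2114]
35 0.5 0 10 [ -24.3   70.9  145.3  152.5   86.3 -109.4] el [ 0.5384 -0.1773  0.4523] w [ 0.2448 -0.045   0.2114]
35 0.52 0 0 [-13.2  68.  143.  169.2  85.4 -96.8] el [ 0.5523 -0.0684  0.48  ] w [0.2609 0.     0.2114]
35 0.52 0 10 [ -22.5   66.5  141.6  153.4   79.6 -104.9] el [ 0.5283 -0.1539  0.4951] w [ 0.2648 -0.045   0.2114]
35 0.5 -0.08 0 [ -32.    69.6  144.3  154.2   85.  -107.3] el [ 0.5062 -0.2455  0.4644] w [ 0.2409 -0.08    0.2114]
35 0.5 -0.08 10 [ -39.6   65.3  140.5  139.4   73.5 -110.2] el [ 0.4559 -0.2994  0.506 ] w [ 0.2448 -0.125   0.2114]
35 0.5 0.08 0 [  4.8  69.6 144.3 183.9  88.9 -87.3] el [0.5524 0.1061 0.4644] w [0.2409 0.08   0.2114]
35 0.5 0.08 10 [ -5.8  71.3 145.6 167.1  90.8 -99.4] el [0.5683 0.0021 0.4481] w [0.2448 0.035  0.2114]
[... 2311 characters left out ...]
  -96. ] el [ 0.4734 -0.0978  0.6115] w [ 0.2997 -0.0388  0.2537]
45 0.5 -0.08 0 [-28.1  55.2 139.  156.8  57.8 -97.8] el [ 0.46   -0.1781  0.5977] w [ 0.2763 -0.08    0.2537]
45 0.5 -0.08 10 [-34.3  53.4 136.3 141.3  52.2 -98.5] el [ 0.429  -0.2207  0.6129] w [ 0.2797 -0.1188  0.2537]
45 0.5 0.08 0 [  4.2  55.2 139.  183.5  59.1 -88.8] el [0.484  0.0952 0.5977] w [0.2763 0.08   0.2537]
45 0.5 0.08 10 [ -3.8  55.8 139.8 168.8  60.2 -94.2] el [0.4963 0.0268 0.5922] w [0.2797 0.0412 0.2537]
45 0.53 0.1 0 [  7.4  51.8 133.4 186.8  50.1 -89.1] el [0.4571 0.1196 0.626 ] w [0.3063 0.1    0.2537]
45 0.53 0.1 10 [  0.3  52.3 134.4 171.2  51.6 -91.4] el [0.4717 0.062  0.6217] w [0.3097 0.0612 0.2537]
```

Emit:
send_rows --series '[[[4.9,-11.7,37.2],[0.042,-0.204,-0.477],1],[[4.9,-11.7,37.2],[0.042,-0.204,-0.477],1],[[4.9,-11.7,37.2],[0.042,-0.204,-0.477],1],[[4.9,-11.7,37.2],[0.042,-0.204,-0.477],1],[[4.9,-11.7,37.2],[0.042,-0.204,-0.477],1],[[4.9,-11.7,37.2],[0.042,-0.204,-0.477],1],[[4.9,-11.7,37.2],[0.042,-0.204,-0.477],1],[[4.9,-11.7,37.2],[0.042,-0.204,-0.477],1]]'

```text
time_s: 9.22
ee_pos: [0.4465, -0.375, 0.1692]
tool_rot: [-139.1, 89.9, 143.1]
wrist_force: [-0.5, 1.0, 0.1]
gripper_width: 1.003
```

```bash
python3 - <<'E'
from h import *
st()
snap('f_side','side',(110,130,260,300),3.5)
snap('f_top','top',(300,150,450,320),3.5)
c,s=np.cos(np.radians(12.2)),np.sin(np.radians(12.2))
to((.447,-.3755,.062),(s,-c,0),(0,0,-1))
E
```

```text
t 9.22 q [-45.9  29.6  88.   -0.   62.6  32. ] p [ 0.4465 -0.375   0.1692] F [-0.5  1.   0.1] w 1.003
[[-0.0015  0.9777  0.2101]
 [ 0.0012  0.2101 -0.9777]
 [-1.     -0.0013 -0.0014]]
TO [10.86 -0.03  0.18] [ 0. -0.  0.]
```

View pics/f_side.png

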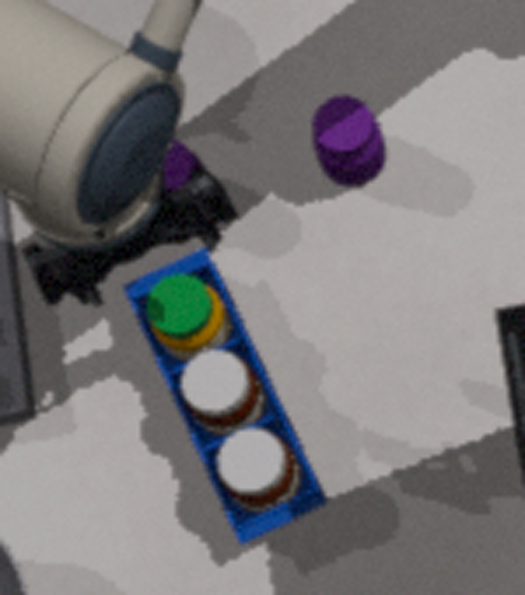

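View pics/f_top.png

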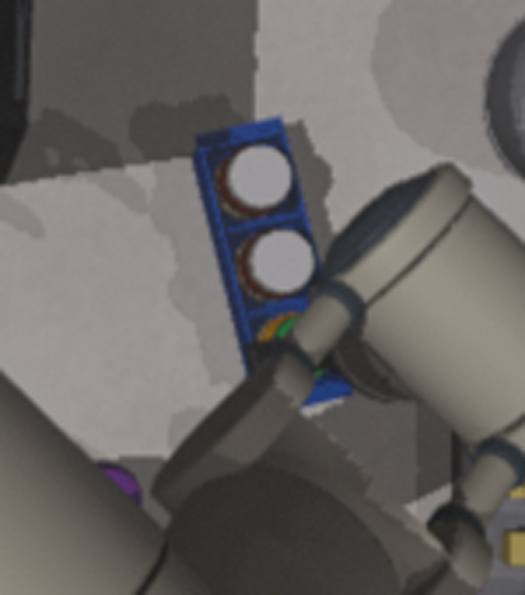

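Emit:
send_rows --series '[[[3,0,0.1],[0,0,0],1],[[6,0,0.1],[0,0,0],1],[[9,0,0.1],[0,0,0],1],[[10.8,0,0.1],[0,0,0],1],[[10.8,0,0.1],[0,0,0],1]]'

```text
time_s: 9.95
ee_pos: [0.447, -0.3729, 0.0625]
tool_rot: [-147.6, 89.9, 134.7]
wrist_force: [-0.1, 0.0, 0.2]
gripper_width: 1.001
```

Emit:
send_rows --series '[[[0,0,0],[0,0,0],0.4],[[0,0,0],[0,0,0],0.4],[[0,0,0],[0,0,0],0.4],[[0,0,0],[0,0,0],0.4],[[0,0,0],[0,0,0],0.4]]' --grip_force 35

```text
time_s: 10.58
ee_pos: [0.4483, -0.3746, 0.065]
tool_rot: [25.5, 89.8, -52.2]
wrist_force: [-1.4, -3.5, 22.0]
gripper_width: 0.575
```

```bash
python3 - <<'E'
from h import *
st()
E
```

```text
t 10.57 q [-45.7  37.7  92.9  -0.   49.2  32. ] p [ 0.4483 -0.3746  0.065 ] F [-1.4 -3.5 22. ] w 0.575
[[ 0.002   0.977   0.2131]
 [-0.0026  0.2131 -0.977 ]
 [-1.      0.0014  0.003 ]]
```

Emit:
send_rows --series '[[[-1,0,0],[0,0,0],0.4],[[-3,0,0],[0,0,0],0.4],[[-6,0,0],[0,0,0],0.4],[[-9,0,0],[0,0,0],0.4],[[-12,0,0],[0,0,0],0.4],[[-12,0,0],[0,0,0],0.4]]'

```text
time_s: 11.32
ee_pos: [0.4489, -0.3749, 0.1876]
tool_rot: [29.3, 89.6, -48.4]
wrist_force: [-0.3, -0.1, -3.0]
gripper_width: 0.57
```

```bash
python3 - <<'E'
from h import *
st()
snap('g_side','side',(110,110,260,280),3.5)
snap('g_top','top',(300,150,450,320),3.5)
to((.50,.08,.185),(.0,-1,0),(0,0,-1))
to((.50,.08,.185))
E
```

```text
t 11.32 q [-45.7  28.2  87.1  -0.   64.3  32. ] p [ 0.4489 -0.3749  0.1876] F [-0.3 -0.1 -3. ] w 0.57
[[ 0.0052  0.977   0.2132]
 [-0.0058  0.2133 -0.977 ]
 [-1.      0.0038  0.0068]]
TO [ -0.12  14.77 -43.24] [ 0.215  0.003 -0.002]
TO [ -0.12  14.77 -43.24] [0. 0. 0.]
```

View pics/g_side.png

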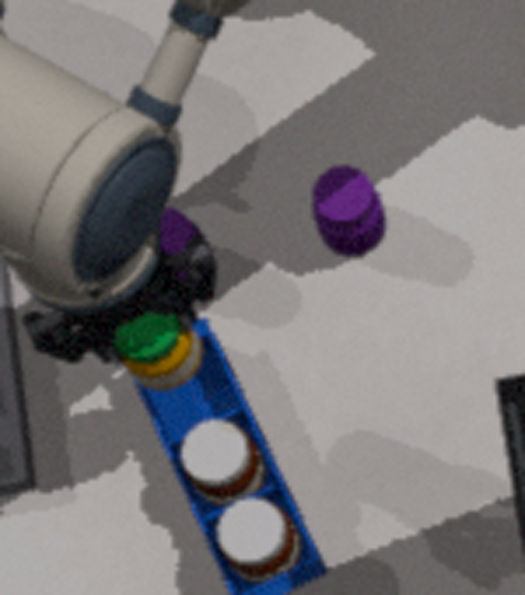

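View pics/g_top.png

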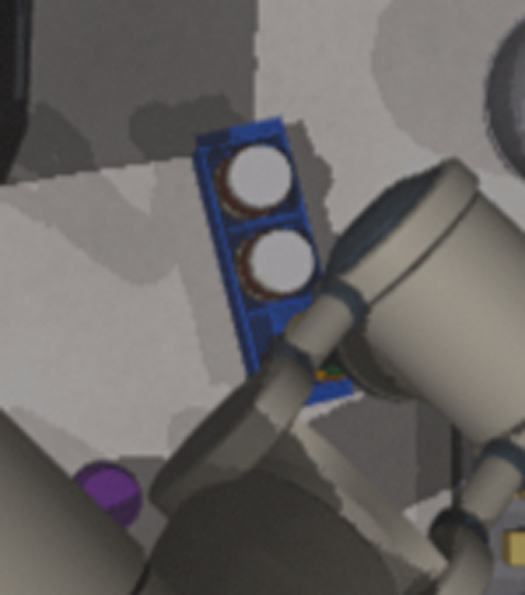

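Emit:
send_rows --series '[[[0,0.7,-2],[0.01,0,0],0.4],[[0,2.1,-6],[0.03,0,0],0.4],[[0,3.8,-11],[0.05,0,0],0.4],[[0,5.5,-16],[0.08,0,0],0.4],[[0,7.5,-22],[0.11,0,0],0.4],[[0,9.6,-28],[0.14,0,0],0.4],[[0,11.6,-34],[0.17,0,0],0.4],[[0,13.3,-39],[0.19,0,0],0.4],[[0,14.4,-42],[0.21,0,0],0.4],[[0,14.8,-43.2],[0.215,0,0],0.4]]'

```text
time_s: 12.68
ee_pos: [0.4997, 0.0812, 0.1828]
tool_rot: [5.7, 89.8, -84.2]
wrist_force: [0.0, -0.5, -3.2]
gripper_width: 0.571
```

```bash
python3 - <<'E'
from h import *
st()
to((.50,.08,.075),(.0,-1,0),(0,0,-1))
E
```

```text
t 12.68 q [ 2.6 23.  97.9 -0.2 59.1 92.6] p [0.4997 0.0812 0.1828] F [ 0.  -0.5 -3.2] w 0.571
[[ 0.0003  1.      0.0017]
 [-0.0026  0.0017 -1.    ]
 [-1.      0.0003  0.0026]]
TO [10.78  0.02  0.09] [ 0.002  0.003 -0.   ]
```

Emit:
send_rows --series '[[[2,0,0],[0,0,0],0.4],[[5,0,0],[0,0,0],0.4],[[8,0,0],[0,0,0],0.4],[[10,0,0],[0,0,0],0.4],[[11,0,0],[0,0,0],0.4],[[11.3,0,0],[0,0,0],0.4],[[11.6,0,0],[0,0,0],0.4],[[11.8,0,0],[0,0,0],0.4],[[11.9,0,0],[0,0,0],0.4]]'

```text
time_s: 13.8
ee_pos: [0.4999, 0.0809, 0.064]
tool_rot: [16.7, 89.8, -73.2]
wrist_force: [0.7, -0.2, -2.2]
gripper_width: 0.572
```

```bash
python3 - <<'E'
from h import *
st()
E
```

```text
t 13.8 q [  2.5  33.8 104.   -0.2  42.1  92.6] p [0.4999 0.0809 0.064 ] F [ 0.7 -0.2 -2.2] w 0.572
[[ 0.0008  1.      0.0017]
 [-0.0026  0.0017 -1.    ]
 [-1.      0.0008  0.0026]]
```

Not quite down yet (weight still carried); lower in 1 mm steps.

Emit:
send_rows --series '[[[0.1,0,0],[0,0,0],0.4],[[0.2,0,0],[0,0,0],0.4],[[0.3,0,0],[0,0,0],0.4],[[0.4,0,0],[0,0,0],0.4]]'

```text
time_s: 14.3
ee_pos: [0.4998, 0.0809, 0.061]
tool_rot: [23.4, 89.8, -66.5]
wrist_force: [-10.9, -2.3, 43.4]
gripper_width: 0.575
```

Emit:
send_rows --series '[[[-0.05,0,0],[0,0,0],0.58],[[-0.05,0,0],[0,0,0],0.65],[[-0.05,0,0],[0,0,0],1],[[-0.05,0,0],[0,0,0],1],[[-0.05,0,0],[0,0,0],1]]'

```text
time_s: 14.92
ee_pos: [0.4998, 0.0809, 0.0614]
tool_rot: [21.3, 89.8, -68.6]
wrist_force: [0.0, 0.4, -0.5]
gripper_width: 1.002
```

Emit:
send_rows --series '[[[-3,0,0],[0,0,0],1],[[-8,0,0],[0,0,0],1],[[-14,0,0],[0,0,0],1],[[-20,0,0],[0,0,0],1],[[-24,0,0],[0,0,0],1],[[-24,0,0],[0,0,0],1]]'

```text
time_s: 15.68
ee_pos: [0.5008, 0.0816, 0.3043]
tool_rot: [70.2, 89.6, -19.7]
wrist_force: [0.9, 0.2, -1.1]
gripper_width: 0.997
```

```bash
python3 - <<'E'
from h import *
st()
snap('i_side','side',(200,60,400,210),4)
snap('i_top','top',(150,130,350,280),4)
E
```

```text
t 15.68 q [ 2.6 15.1 88.4 -0.2 76.2 92.5] p [0.5008 0.0816 0.3043] F [ 0.9  0.2 -1.1] w 0.997
[[ 0.0067  1.      0.0018]
 [-0.0024  0.0018 -1.    ]
 [-1.      0.0067  0.0024]]
```

View pics/i_side.png

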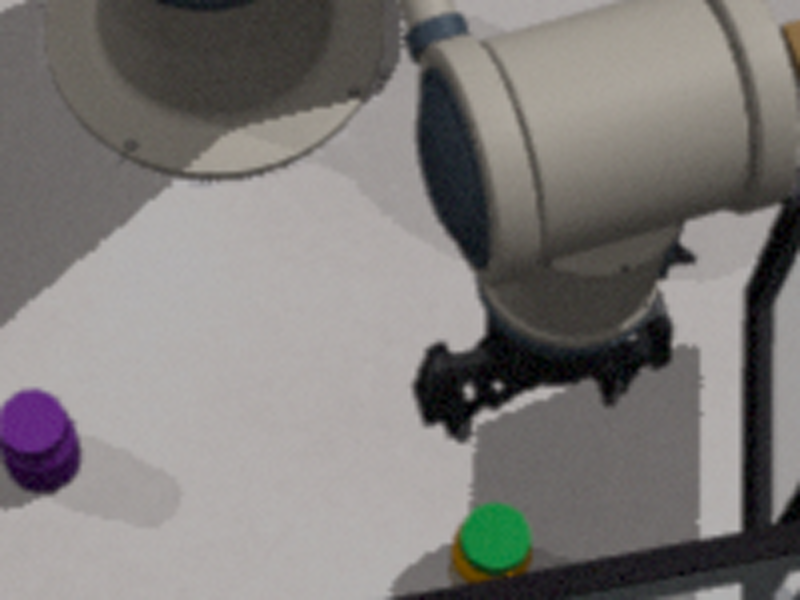

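View pics/i_top.png

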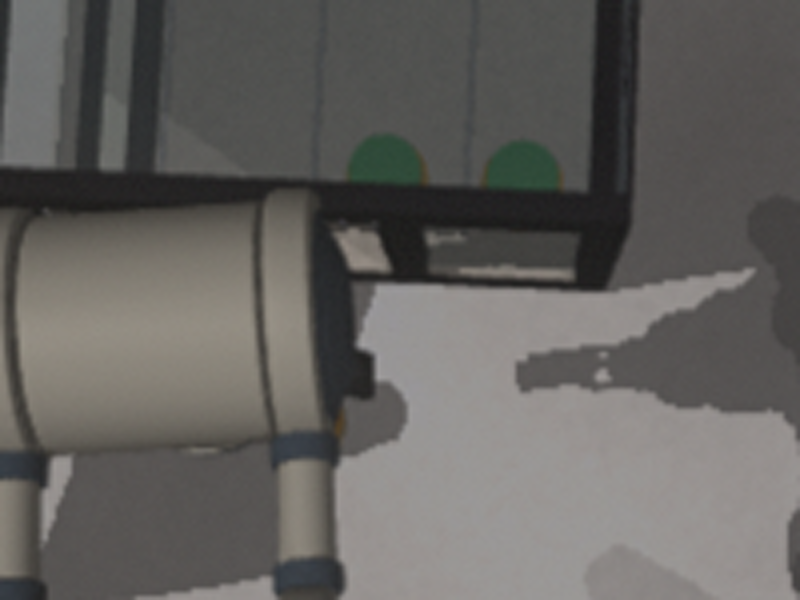

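```bash
cat > plan.py <<'E'
from kin import *
k=np.load('k.npy')
def pose(G,al,hd,zs=1,off=.004):
    a,h=np.radians(al),np.radians(hd); x=np.array([np.cos(a)*np.cos(h),np.cos(a)*np.sin(h),-np.sin(a)])
    return np.array(G)+x*off, frame(x,[-zs*np.sin(h),zs*np.cos(h),0])
E
python3 - <<'E'
from plan import *
print('jar lid side',atz('side',(323.9,194.9),.075))
k,e=fit();print(k,e);np.save('k.npy',k)
q0=np.array(bot.read_state()['joints'])
print(fk(q0,k)[0]-bot.read_state()['ee_pos'])
P,Rt=pose((.4998,.0809,.13),40,8)
qb,er=ik(P,Rt,k,[0,45,135,170,70,90]);print(np.round(qb,1),er,P)
P2,_=pose((.4998,.0809,.03),40,8)
qc,er=ik(P2,Rt,k,qb);print('grasp',np.round(qc,1),er)
P3,_=pose((.671,.123,.105),40,8)
qd,er=ik(P3,Rt,k,[3,44,116,170,40,88]);print('lane up',np.round(qd,1),er)
for t in np.linspace(0,1,11):
    q=q0+(qb-q0)*t;p,M,el,w=fk(q,k); print(round(t,1),np.round(q,0),'tcp',np.round(p,3),'x',np.round(M[:,0],2),'z',np.round(M[:,2],2),'w',np.round(w,2),'el',np.round(el,2))
E
```

```text
jar lid side [0.5025 0.0796 0.075 ]
[0.2566 0.5968 0.3844 0.1179 0.0596 0.3243] 0.000502650772780916
[-0. -0. -0.]
[ -2.9  39.3 141.6 169.3  50.9  89.8] 2.7007540516136967e-10 [0.5028 0.0813 0.1274]
grasp [ -2.9  63.2 143.6 171.4  76.4  85. ] 2.874011962335423e-11
lane up [  3.9  40.5 116.  172.9  26.6  93.7] 2.695294433008128e-10
0.0 [ 3. 15. 89. -0. 76. 93.] tcp [0.499 0.082 0.301] x [ 0. -0. -1.] z [ 0. -1.  0.] w [0.5  0.08 0.63] el [0.15 0.07 0.83]
0.1 [ 2. 18. 94. 17. 74. 92.] tcp [0.466 0.166 0.263] x [-0.08  0.27 -0.96] z [-0.11 -0.96 -0.26] w [0.49 0.08 0.57] el [0.18 0.07 0.83]
0.2 [ 2. 20. 99. 34. 71. 92.] tcp [0.444 0.242 0.252] x [-0.11  0.52 -0.85] z [-0.28 -0.83 -0.48] w [0.48 0.07 0.53] el [0.2  0.06 0.82]
0.3 [  1.  23. 105.  51.  68.  92.] tcp [0.439 0.3   0.258] x [-0.07  0.72 -0.69] z [-0.48 -0.63 -0.61] w [0.46 0.07 0.48] el [0.23 0.06 0.81]
0.4 [  0.  25. 110.  68.  66.  91.] tcp [0.454 0.337 0.271] x [ 0.04  0.84 -0.53] z [-0.67 -0.38 -0.64] w [0.44 0.06 0.44] el [0.25 0.06 0.8 ]
0.5 [ -0.  27. 115.  85.  63.  91.] tcp [0.482 0.347 0.279] x [ 0.21  0.89 -0.41] z [-0.8  -0.08 -0.59] w [0.41 0.06 0.41] el [0.27 0.06 0.79]
0.6 [ -1.  30. 120. 101.  61.  91.] tcp [0.517 0.331 0.275] x [ 0.4   0.85 -0.33] z [-0.85  0.22 -0.48] w [0.39 0.05 0.38] el [0.3  0.06 0.77]
0.7 [ -1.  32. 126. 118.  58.  91.] tcp [0.546 0.291 0.254] x [ 0.59  0.74 -0.33] z [-0.8   0.5  -0.32] w [0.35 0.05 0.36] el [0.32 0.05 0.76]
0.8 [ -2.  35. 131. 135.  56.  90.] tcp [0.558 0.231 0.219] x [ 0.73  0.56 -0.4 ] z [-0.66  0.73 -0.17] w [0.32 0.05 0.35] el [0.34 0.05 0.75]
0.9 [ -2.  37. 136. 152.  53.  90.] tcp [0.546 0.158 0.173] x [ 0.79  0.34 -0.51] z [-0.42  0.9  -0.05] w [0.29 0.05 0.34] el [0.36 0.04 0.73]
1.0 [ -3.  39. 142. 169.  51.  90.] tcp [0.503 0.081 0.127] x [ 0.76  0.11 -0.64] z [-0.14  0.99 -0.  ] w [0.26 0.05 0.34] el [0.38 0.04 0.72]
```

```bash
python3 - <<'E'
from plan import *
q0=np.array(bot.read_state()['joints'])
V=[q0,np.array([-2,-2,112,85,70,91.]),np.array([-3,2,135,160,58,90.]),np.array([-2.9,39.3,141.6,169.3,50.9,89.8])]
def dense(V,step=9.5):
    out=[V[0]]
    for a,b in zip(V[:-1],V[1:]):
        n=1
        while True:
            qs=[a+(b-a)*i/n for i in range(n+1)]
            ok=all(np.degrees(np.linalg.norm(R.from_matrix(fk(x,k)[1].T@fk(y,k)[1]).as_rotvec()))<step and np.linalg.norm(fk(x,k)[0]-fk(y,k)[0])<.055 and np.all(abs(x-y)*8<.6*np.array([108,108,147,172,172,172])) for x,y in zip(qs[:-1],qs[1:]))
            if ok: break
            n+=1
        out+=qs[1:]
    return out
D=dense(V);print(len(D));np.save('D.npy',D)
for q in D:
    p,M,el,w=fk(q,k); print(np.round(q,0),'tcp',np.round(p,3),'x',np.round(M[:,0],2),'w',np.round(w,2))
E
```

```text
29
[ 3. 15. 89. -0. 76. 93.] tcp [0.499 0.082 0.301] x [ 0. -0. -1.] w [0.5  0.08 0.63]
[ 2. 14. 91.  8. 75. 92.] tcp [0.479 0.123 0.305] x [-0.    0.14 -0.99] w [0.48 0.08 0.63]
[ 2. 12. 93. 17. 75. 92.] tcp [0.462 0.164 0.315] x [ 0.    0.28 -0.96] w [0.46 0.07 0.63]
[ 1. 10. 96. 25. 74. 92.] tcp [0.447 0.203 0.331] x [ 0.02  0.41 -0.91] w [0.44 0.07 0.63]
[ 1.  8. 98. 34. 74. 92.] tcp [0.435 0.239 0.352] x [ 0.04  0.54 -0.84] w [0.42 0.07 0.63]
[  0.   7. 100.  42.  73.  92.] tcp [0.425 0.271 0.378] x [ 0.07  0.65 -0.76] w [0.4  0.06 0.62]
[ -0.   5. 103.  51.  72.  92.] tcp [0.417 0.298 0.407] x [ 0.11  0.74 -0.66] w [0.38 0.06 0.62]
[ -1.   3. 105.  59.  72.  91.] tcp [0.412 0.321 0.44 ] x [ 0.15  0.82 -0.56] w [0.36 0.06 0.62]
[ -1.   1. 107.  68.  71.  91.] tcp [0.409 0.337 0.475] x [ 0.21  0.87 -0.44] w [0.34 0.05 0.62]
[ -2.  -0. 110.  76.  71.  91.] tcp [0.408 0.346 0.511] x [ 0.26  0.91 -0.32] w [0.32 0.05 0.61]
[ -2.  -2. 112.  85.  70.  91.] tcp [0.408 0.349 0.548] x [ 0.33  0.93 -0.19] w [0.3  0.05 0.61]
[ -2.  -2. 115.  93.  69.  91.] tcp [0.42  0.346 0.565] x [ 0.39  
[... 955 characters left out ...]
3] w [0.22 0.05 0.46]
[ -3.  14. 137. 163.  56.  90.] tcp [0.546 0.109 0.401] x [ 0.97  0.19 -0.12] w [0.23 0.05 0.44]
[ -3.  19. 138. 164.  55.  90.] tcp [0.55  0.104 0.353] x [ 0.96  0.17 -0.21] w [0.24 0.05 0.42]
[ -3.  23. 139. 165.  54.  90.] tcp [0.549 0.099 0.306] x [ 0.94  0.16 -0.31] w [0.24 0.05 0.41]
[ -3.  27. 139. 166.  53.  90.] tcp [0.543 0.094 0.259] x [ 0.91  0.14 -0.4 ] w [0.25 0.05 0.39]
[ -3.  31. 140. 167.  52.  90.] tcp [0.534 0.089 0.214] x [ 0.87  0.13 -0.48] w [0.25 0.05 0.37]
[ -3.  35. 141. 168.  52.  90.] tcp [0.52  0.085 0.17 ] x [ 0.82  0.12 -0.57] w [0.26 0.05 0.35]
[ -3.  39. 142. 169.  51.  90.] tcp [0.503 0.081 0.128] x [ 0.76  0.11 -0.64] w [0.26 0.05 0.34]
```

```bash
cat >> plan.py <<'E'
def dense(V,step=9.5):
    out=[V[0]]
    for a,b in zip(V[:-1],V[1:]):
        n=1
        while True:
            qs=[a+(b-a)*i/n for i in range(n+1)]
            ok=all(np.degrees(np.linalg.norm(R.from_matrix(fk(x,k)[1].T@fk(y,k)[1]).as_rotvec()))<step and np.linalg.norm(fk(x,k)[0]-fk(y,k)[0])<.055 and np.all(abs(x-y)*8<.6*np.array([108,108,147,172,172,172])) for x,y in zip(qs[:-1],qs[1:]))
            if ok: break
            n+=1
        out+=qs[1:]
    return out
def emit(qs):
    """rows relative to the measured pose now"""
    s,Rm,p=st(False)
    for q in qs:
        P,M,_,_=fk(q,k); print(json.dumps([np.round(Rm.T@(P-p)*100,1).tolist(),np.round(R.from_matrix(Rm.T@M).as_rotvec(),3).tolist()]))
E
python3 - <<'E'
from plan import *
q0=np.array(bot.read_state()['joints'])
Pr=np.array([.48,.08,.37]);qr,e1=ik(Pr,fk(q0,k)[1],k,q0)
P,Rt=pose((.46,.09,.36),20,8);q3,e3=ik(P,Rt,k,[-3,20,138,165,55,90]);print(np.round(q3,1),e3,e1)
V=[q0,qr,np.array([-2,-2,112,85,70,91.]),np.array([-3,0,135,160,58,90.]),q3,np.array([-2.9,39.3,141.6,169.3,50.9,89.8])]
D=dense(V);print(len(D));np.save('D.npy',D)
for i,q in enumerate(D):
    p,M,el,w=fk(q,k); print(i,np.round(q,0),'tcp',np.round(p,3),'x',np.round(M[:,0],2),'w',np.round(w,2))
emit(D[1:11])
E
```

```text
[ -4.1   3.4 141.8 160.6  36.3 101.7] 1.2241857352365926e-11 1.6218059984950006e-11
31
0 [ 3. 15. 89. -0. 76. 93.] tcp [0.499 0.082 0.301] x [ 0. -0. -1.] w [0.5  0.08 0.63]
1 [ 3. 13. 86. -0. 81. 92.] tcp [0.491 0.081 0.335] x [ 0. -0. -1.] w [0.49 0.08 0.66]
2 [ 3. 11. 84. -0. 85. 92.] tcp [0.48 0.08 0.37] x [ 0. -0. -1.] w [0.48 0.08 0.69]
3 [ 2.  9. 87.  8. 84. 92.] tcp [0.462 0.123 0.366] x [-0.    0.14 -0.99] w [0.46 0.08 0.69]
4 [ 2.  8. 90. 17. 82. 92.] tcp [0.446 0.166 0.368] x [-0.    0.29 -0.96] w [0.45 0.07 0.68]
5 [ 1.  7. 92. 25. 81. 92.] tcp [0.432 0.206 0.377] x [ 0.01  0.42 -0.91] w [0.43 0.07 0.67]
6 [ 1.  6. 95. 34. 79. 92.] tcp [0.42  0.243 0.392] x [ 0.02  0.55 -0.84] w [0.41 0.06 0.66]
7 [ 0.  4. 98. 42. 78. 92.] tcp [0.411 0.275 0.411] x [ 0.05  0.66 -0.75] w [0.39 0.06 0.65]
8 [ -0.   3. 101.  51.  76.  92.] tcp [0.405 0.303 0.435] x [ 0.09  0.75 -0.65] w [0.38 0.06 0.65]
9 [ -1.   2. 104.  59.  75.  91.] tcp [0.402 0.324 0.461] x [ 0.14  0.83 -0.54] w [0.36 0.06 0.64]
10 [ -1.   1. 106.  68.  73.  91.] tcp [0.402 0.34  0.49 ] x [ 0.19  0.88 -0.43] w [0.34 0.0
[... 1724 characters left out ...]
02 0.086 0.225] x [ 0.84  0.12 -0.53] w [0.23 0.05 0.4 ]
29 [ -3.  32. 142. 168.  48.  92.] tcp [0.505 0.084 0.177] x [ 0.8   0.12 -0.59] w [0.24 0.05 0.37]
30 [ -3.  39. 142. 169.  51.  90.] tcp [0.503 0.081 0.128] x [ 0.76  0.11 -0.64] w [0.26 0.05 0.34]
[[-3.4, -0.8, 0.1], [0.0, -0.0, 0.0]]
[[-6.9, -1.9, 0.2], [-0.0, 0.0, 0.0]]
[[-6.5, -3.7, -4.2], [0.022, 0.148, -0.006]]
[[-6.7, -5.3, -8.4], [0.051, 0.294, -0.01]]
[[-7.6, -6.7, -12.4], [0.088, 0.44, -0.012]]
[[-9.1, -7.9, -16.1], [0.133, 0.584, -0.013]]
[[-11.1, -8.7, -19.4], [0.185, 0.726, -0.013]]
[[-13.4, -9.3, -22.1], [0.244, 0.866, -0.011]]
[[-16.1, -9.6, -24.3], [0.311, 1.004, -0.007]]
[[-18.9, -9.7, -25.8], [0.385, 1.139, -0.002]]
```

```bash
python3 - <<'E'
from plan import *
q0=np.array(bot.read_state()['joints'])
Pr=np.array([.48,.08,.37]);qr,e1=ik(Pr,fk(q0,k)[1],k,q0)
P,Rt=pose((.51,.09,.34),23,8);q3,e3=ik(P,Rt,k,[-3,20,138,165,55,90]);print(np.round(q3,1),e3,e1)
V=[q0,qr,np.array([-2,0,111,85,70,91.]),np.array([-3,3,132,160,58,90.]),q3,np.array([-2.9,39.3,141.6,169.3,50.9,89.8])]
D=dense(V);print(len(D));np.save('D.npy',D)
for i,q in enumerate(D):
    if i<8: continue
    p,M,el,w=fk(q,k); print(i,np.round(q,0),'tcp',np.round(p,3),'x',np.round(M[:,0],2),'w',np.round(w,2))
emit(D[1:11])
E
```

```text
[ -2.8   8.5 136.  161.3  32.6 101.6] 3.1994635025065815e-10 1.6218059984950006e-11
31
8 [ -0.   4. 100.  51.  76.  92.] tcp [0.413 0.303 0.43 ] x [ 0.08  0.75 -0.65] w [0.39 0.06 0.64]
9 [ -1.   3. 103.  59.  75.  91.] tcp [0.412 0.324 0.456] x [ 0.13  0.83 -0.54] w [0.37 0.06 0.63]
10 [ -1.   2. 106.  68.  73.  91.] tcp [0.413 0.339 0.484] x [ 0.19  0.88 -0.43] w [0.35 0.05 0.62]
11 [ -2.   1. 108.  76.  72.  91.] tcp [0.417 0.348 0.513] x [ 0.25  0.92 -0.31] w [0.34 0.05 0.61]
12 [ -2.   0. 111.  85.  70.  91.] tcp [0.423 0.349 0.541] x [ 0.32  0.93 -0.2 ] w [0.32 0.05 0.61]
13 [ -2.   0. 113.  93.  69.  91.] tcp [0.436 0.345 0.56 ] x [ 0.39  0.92 -0.1 ] w [0.31 0.05 0.59]
14 [ -2.   1. 116. 102.  67.  91.] tcp [0.451 0.335 0.576] x [ 0.46  0.89 -0.  ] w [0.3  0.05 0.58]
15 [ -2.   1. 118. 110.  66.  91.] tcp [0.467 0.319 0.589] x [0.54 0.84 0.08] w [0.29 0.05 0.56]
16 [ -2.   1. 120. 118.  65.  91.] tcp [0.483 0.297 0.597] x [0.62 0.77 0.14] w [0.28 0.05 0.55]
17 [ -3.   2. 123. 127.  63.  90.] tcp [0.499 0.27  0.6  ] x [0.7  0.69 0.19] w [0.27 0.05 0.54]
18 [ -3.   2. 125. 135. 
[... 1003 characters left out ...]
52  0.089 0.231] x [ 0.84  0.13 -0.52] w [0.25 0.05 0.4 ]
29 [ -3.  32. 140. 167.  46.  93.] tcp [0.514 0.085 0.178] x [ 0.8   0.12 -0.58] w [0.25 0.05 0.37]
30 [ -3.  39. 142. 169.  51.  90.] tcp [0.503 0.081 0.128] x [ 0.76  0.11 -0.64] w [0.26 0.05 0.34]
[[-3.4, -0.8, 0.1], [0.0, -0.0, 0.0]]
[[-6.9, -1.9, 0.2], [-0.0, 0.0, 0.0]]
[[-6.4, -3.6, -4.2], [0.022, 0.148, -0.007]]
[[-6.6, -5.1, -8.4], [0.051, 0.294, -0.013]]
[[-7.4, -6.3, -12.4], [0.089, 0.44, -0.017]]
[[-8.8, -7.4, -16.1], [0.135, 0.583, -0.02]]
[[-10.7, -8.1, -19.4], [0.188, 0.725, -0.021]]
[[-13.0, -8.5, -22.1], [0.249, 0.865, -0.02]]
[[-15.6, -8.7, -24.2], [0.317, 1.002, -0.018]]
[[-18.4, -8.5, -25.8], [0.393, 1.136, -0.014]]
```

Emit:
send_rows --series '[[[-3.4,-0.8,0.1],[0,0,0],1],[[-6.9,-1.9,0.2],[0,0,0],1],[[-6.4,-3.6,-4.2],[0.022,0.148,-0.007],1],[[-6.6,-5.1,-8.4],[0.051,0.294,-0.013],1],[[-7.4,-6.3,-12.4],[0.089,0.44,-0.017],1],[[-8.8,-7.4,-16.1],[0.135,0.583,-0.02],1],[[-10.7,-8.1,-19.4],[0.188,0.725,-0.021],1],[[-13.0,-8.5,-22.1],[0.249,0.865,-0.02],1],[[-15.6,-8.7,-24.2],[0.317,1.002,-0.018],1],[[-18.4,-8.5,-25.8],[0.393,1.136,-0.014],1]]'

```text
time_s: 17.02
ee_pos: [0.4137, 0.3401, 0.4835]
tool_rot: [-166.4, 25.4, 78.1]
wrist_force: [-0.1, 1.0, -0.2]
gripper_width: 0.998
```

```bash
python3 - <<'E'
from plan import *
st(); D=np.load('D.npy'); print(fk(D[10],k)[0],np.round(D[10],1)); emit(D[11:21])
E
```

```text
t 17.02 q [ -1.    2.2 105.8  68.2  72.9  91.4] p [0.4137 0.3401 0.4835] F [-0.1  1.  -0.2] w 0.998
[[ 0.1868  0.9304 -0.3154]
 [ 0.8842 -0.2992 -0.3588]
 [-0.4282 -0.2119 -0.8785]]
[0.4133 0.3393 0.4839] [ -1.1   2.1 105.6  68.   73.1  91.3]
[[-0.5, -0.5, -2.9], [0.066, 0.133, 0.021]]
[[-1.5, -0.6, -5.7], [0.141, 0.266, 0.047]]
[[-2.4, 0.3, -7.6], [0.234, 0.388, 0.066]]
[[-3.7, 1.7, -9.1], [0.331, 0.506, 0.09]]
[[-5.3, 3.4, -10.2], [0.432, 0.622, 0.121]]
[[-7.3, 5.4, -10.6], [0.535, 0.735, 0.158]]
[[-9.6, 7.5, -10.4], [0.64, 0.846, 0.2]]
[[-12.0, 9.8, -9.5], [0.747, 0.953, 0.248]]
[[-14.6, 12.0, -7.9], [0.855, 1.058, 0.302]]
[[-17.3, 14.0, -5.6], [0.964, 1.161, 0.361]]
```

Tracks the plan precisely. Continue.

Emit:
send_rows --series '[[[-0.5,-0.5,-2.9],[0.066,0.133,0.021],1],[[-1.5,-0.6,-5.7],[0.141,0.266,0.047],1],[[-2.4,0.3,-7.6],[0.234,0.388,0.066],1],[[-3.7,1.7,-9.1],[0.331,0.506,0.09],1],[[-5.3,3.4,-10.2],[0.432,0.622,0.121],1],[[-7.3,5.4,-10.6],[0.535,0.735,0.158],1],[[-9.6,7.5,-10.4],[0.64,0.846,0.2],1],[[-12.0,9.8,-9.5],[0.747,0.953,0.248],1],[[-14.6,12.0,-7.9],[0.855,1.058,0.302],1],[[-17.3,14.0,-5.6],[0.964,1.161,0.361],1]]'

```text
time_s: 18.27
ee_pos: [0.5296, 0.1639, 0.5744]
tool_rot: [-110.6, -12.2, 21.5]
wrist_force: [0.4, 0.2, 0.6]
gripper_width: 0.997
```

```bash
python3 - <<'E'
from plan import *
st(); D=np.load('D.npy'); emit(D[21:31])
snap('j_side','side',None,1.4)
f=viewer.grab_frame('side')
E
```

```text
t 18.27 q [ -3.    2.8 129.8 151.9  59.2  90.2] p [0.5296 0.1639 0.5744] F [0.4 0.2 0.6] w 0.997
[[ 0.9091  0.3136 -0.2743]
 [ 0.3589 -0.255   0.8979]
 [ 0.2116 -0.9147 -0.3443]]
[[-1.5, 2.5, -2.9], [0.085, 0.113, 0.06]]
[[-2.2, 6.9, -2.1], [0.145, 0.109, 0.177]]
[[-3.2, 11.2, -1.3], [0.203, 0.108, 0.294]]
[[-4.8, 15.4, -0.3], [0.26, 0.11, 0.412]]
[[-6.7, 19.3, 0.8], [0.316, 0.117, 0.53]]
[[-9.1, 23.0, 2.0], [0.37, 0.126, 0.648]]
[[-9.7, 28.1, 3.6], [0.382, 0.109, 0.72]]
[[-10.9, 33.0, 5.3], [0.391, 0.095, 0.792]]
[[-12.6, 37.7, 7.0], [0.394, 0.083, 0.866]]
[[-14.9, 42.2, 8.7], [0.392, 0.073, 0.941]]
```

View pics/j_side.png

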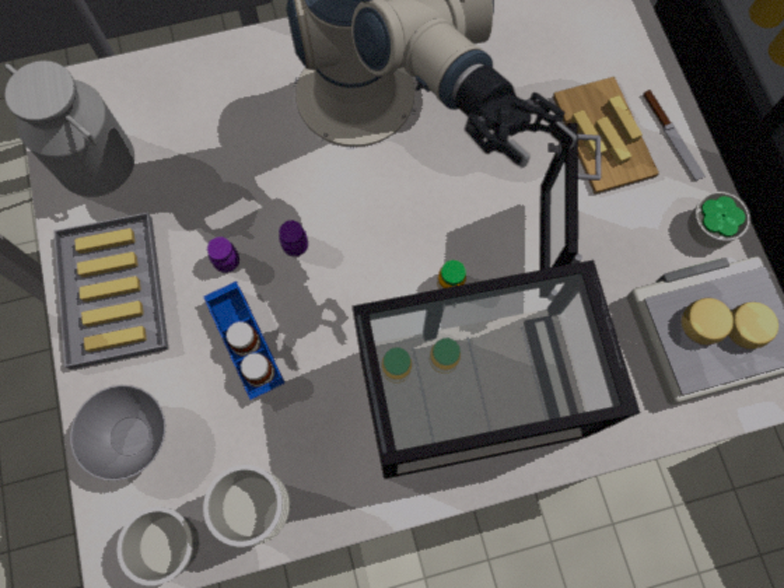

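Emit:
send_rows --series '[[[-1.5,2.5,-2.9],[0.085,0.113,0.06],1],[[-2.2,6.9,-2.1],[0.145,0.109,0.177],1],[[-3.2,11.2,-1.3],[0.203,0.108,0.294],1],[[-4.8,15.4,-0.3],[0.26,0.11,0.412],1],[[-6.7,19.3,0.8],[0.316,0.117,0.53],1],[[-9.1,23.0,2.0],[0.37,0.126,0.648],1],[[-9.7,28.1,3.6],[0.382,0.109,0.72],1],[[-10.9,33.0,5.3],[0.391,0.095,0.792],1],[[-12.6,37.7,7.0],[0.394,0.083,0.866],1],[[-14.9,42.2,8.7],[0.392,0.073,0.941],1]]'

```text
time_s: 19.62
ee_pos: [0.5012, 0.0812, 0.124]
tool_rot: [-90.0, 40.2, 8.1]
wrist_force: [-0.1, 0.0, -0.3]
gripper_width: 0.999
```

```bash
python3 - <<'E'
from plan import *
st()
P,Rt=pose((.4998,.0809,.03),40,8); to(P,Rt=Rt)
P,Rt=pose((.4998,.0809,.08),40,8); to(P,Rt=Rt)
snap('k_side','side',(240,100,440,250),4);snap('k_top','top',(150,130,350,280),4)
E
```

```text
t 19.62 q [ -2.9  40.  141.8 169.3  51.5  89.5] p [0.5012 0.0812 0.124 ] F [-0.1  0.  -0.3] w 0.999
[[ 0.7557 -0.6396 -0.1407]
 [ 0.107  -0.0914  0.9901]
 [-0.6461 -0.7633 -0.0006]]
TO [ 6.36  7.27 -0.01] [ 0.001  0.001 -0.004]
TO [ 3.13  3.45 -0.01] [ 0.001  0.001 -0.004]
```

View pics/k_side.png

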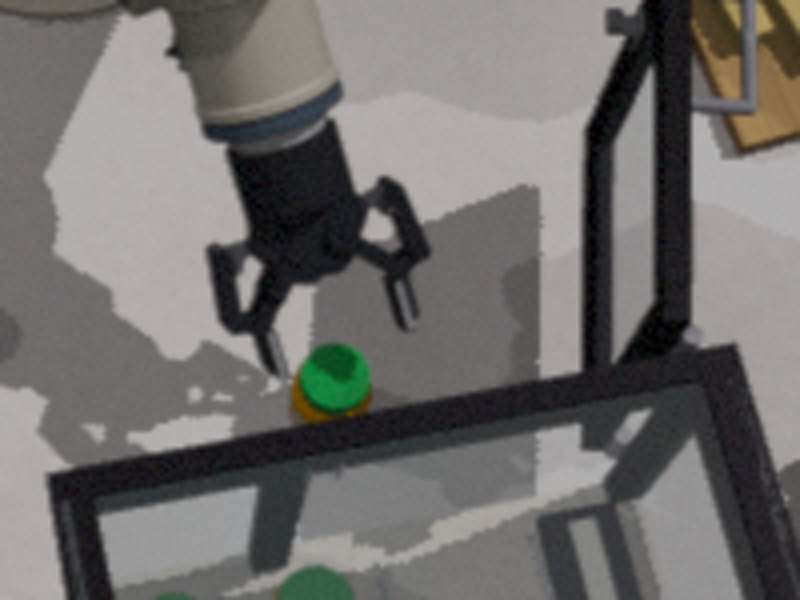

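View pics/k_top.png

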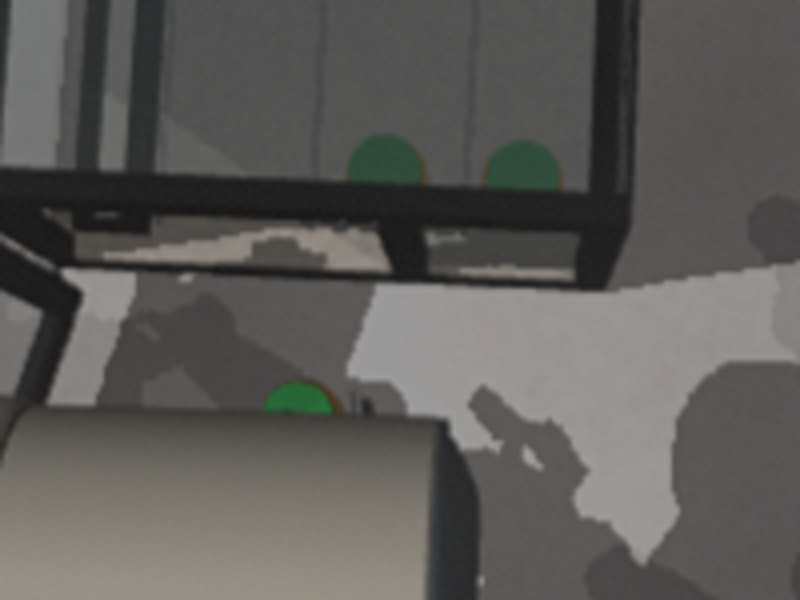

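Emit:
send_rows --series '[[[1.6,1.8,0],[0,0,0],1],[[3.1,3.5,0],[0,0,0],1],[[4.7,5.4,0],[0,0,0],1],[[5.8,6.7,0],[0,0,0],1],[[6.4,7.3,0],[0,0,0],1],[[6.4,7.3,0],[0,0,0],1]]'

```text
time_s: 20.48
ee_pos: [0.5013, 0.0817, 0.0241]
tool_rot: [-89.9, 40.6, 8.2]
wrist_force: [-0.1, 0.8, -0.3]
gripper_width: 1.002
```

```bash
python3 - <<'E'
from plan import *
st()
snap('l_side','side',(260,120,410,230),5)
E
```

```text
t 20.48 q [ -2.9  63.1 143.4 171.4  75.5  85.1] p [0.5013 0.0817 0.0241] F [-0.1  0.8 -0.3] w 1.002
[[ 0.7511 -0.645  -0.1406]
 [ 0.1079 -0.0902  0.9901]
 [-0.6513 -0.7588  0.0018]]
```

View pics/l_side.png

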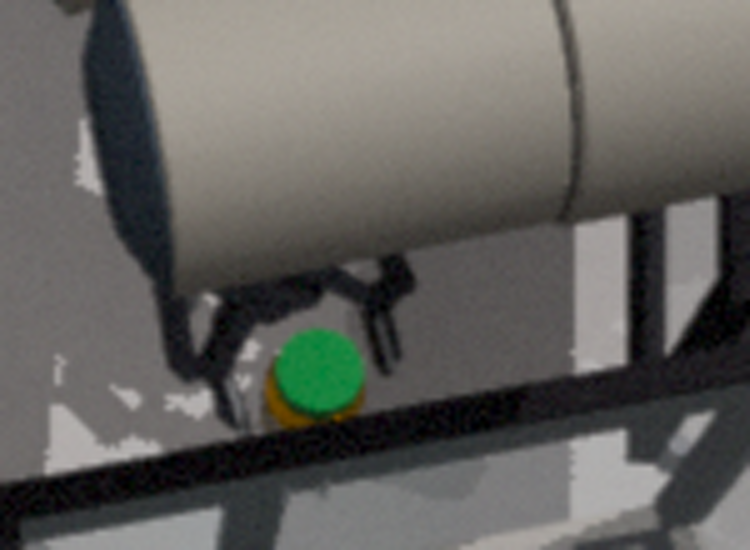

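Emit:
send_rows --series '[[[-0.2,-0.2,0],[0,0,0],0.85],[[-0.2,-0.2,0],[0,0,0],0.75],[[-0.2,-0.2,0],[0,0,0],0.5],[[-0.2,-0.2,0],[0,0,0],0.5],[[-0.2,-0.2,0],[0,0,0],0.5],[[-0.2,-0.2,0],[0,0,0],0.5]]' --grip_force 40

```text
time_s: 21.28
ee_pos: [0.5011, 0.0816, 0.0282]
tool_rot: [-89.9, 40.5, 8.1]
wrist_force: [-4.0, -1.1, 12.1]
gripper_width: 0.664
```

```bash
python3 - <<'E'
from plan import *
st()
snap('m_side','side',(260,120,410,230),5)
s,Rm,p=st(False)
for dz in (.01,.03,.06,.09): print(dz,Rm.T@[0,0,dz]*100)
E
```

```text
t 21.27 q [ -2.9  62.5 143.6 171.3  75.1  85.1] p [0.5011 0.0816 0.0282] F [-4.  -1.1 12.1] w 0.664
[[ 0.7522 -0.6438 -0.1403]
 [ 0.1076 -0.09    0.9901]
 [-0.65   -0.7599  0.0016]]
0.01 [-0.6501 -0.7599  0.0016]
0.03 [-1.9502 -2.2796  0.0047]
0.06 [-3.9004 -4.5593  0.0095]
0.09 [-5.8505 -6.8389  0.0142]
```

View pics/m_side.png

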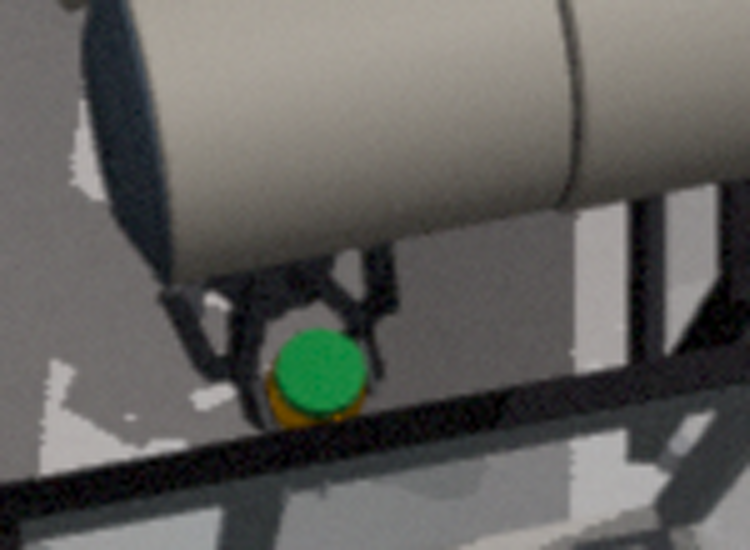

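Emit:
send_rows --series '[[[-0.6,-0.7,0],[0,0,0],0.5],[[-1.9,-2.3,0],[0,0,0],0.5],[[-3.5,-4.1,0],[0,0,0],0.5],[[-4.9,-5.7,0],[0,0,0],0.5],[[-5.5,-6.5,0],[0,0,0],0.5],[[-5.5,-6.5,0],[0,0,0],0.5]]'

```text
time_s: 22.08
ee_pos: [0.5016, 0.0815, 0.1147]
tool_rot: [-89.9, 40.4, 8.1]
wrist_force: [0.1, 0.1, -3.3]
gripper_width: 0.666
```

```bash
python3 - <<'E'
from plan import *
s,Rm,p=st()
snap('n_side','side',(260,120,410,230),5)
import numpy as np
Rg=R.from_euler('xyz',[-89.9,40.5,8.1],degrees=True).as_matrix()
P0=p;P1=np.array([.6723,.1237,.105])
for t in (.33,.66,1): to(P0+(P1-P0)*t,Rt=Rg)
E
```

```text
t 22.07 q [ -2.9  42.  142.1 169.6  53.5  89.1] p [0.5016 0.0815 0.1147] F [ 0.1  0.1 -3.3] w 0.666
[[ 0.7534 -0.6424 -0.1404]
 [ 0.1075 -0.0902  0.9901]
 [-0.6487 -0.7611  0.0011]]
TO [ 4.55 -3.56  0.59] [0. 0. 0.]
TO [ 9.15 -7.06  1.17] [0. 0. 0.]
TO [ 13.89 -10.67   1.78] [0. 0. 0.]
```

View pics/n_side.png

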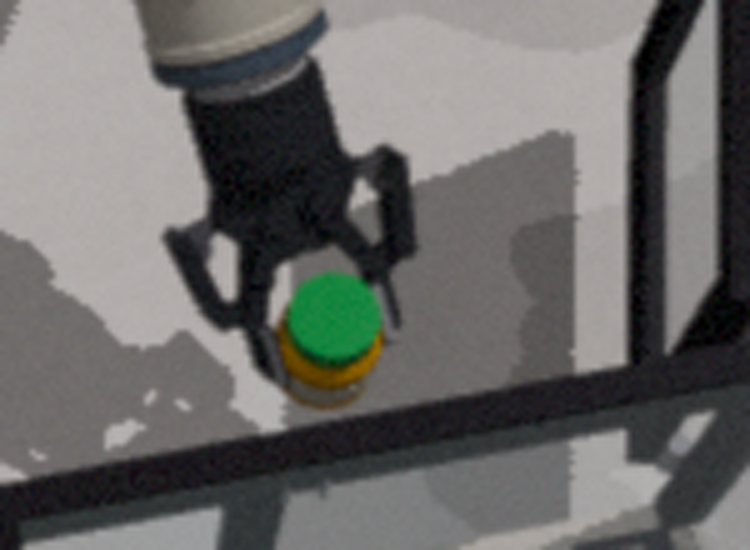

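Emit:
send_rows --series '[[[0.7,-0.5,0.1],[0,0,0],0.5],[[2.1,-1.6,0.3],[0,0,0],0.5],[[4.2,-3.2,0.5],[0,0,0],0.5],[[6.3,-4.9,0.8],[0,0,0],0.5],[[8.4,-6.5,1.1],[0,0,0],0.5],[[10.5,-8.1,1.3],[0,0,0],0.5],[[12.2,-9.4,1.6],[0,0,0],0.5],[[13.4,-10.3,1.7],[0,0,0],0.5],[[13.9,-10.7,1.8],[0,0,0],0.5],[[13.9,-10.7,1.8],[0,0,0],0.5]]'

```text
time_s: 23.38
ee_pos: [0.6722, 0.1239, 0.1048]
tool_rot: [-89.9, 40.5, 8.1]
wrist_force: [-1.2, 0.3, -2.5]
gripper_width: 0.668
```

```bash
cat > lids.py <<'E'
from plan import *
def lids(n,z=(.13,.13,.13)):
    f=viewer.grab_frame(n); hsv=cv2.cvtColor(f,cv2.COLOR_BGR2HSV); m=cv2.inRange(hsv,(55,80,50),(85,255,255))
    kk,lab,stt,ce=cv2.connectedComponentsWithStats(m)
    for i in range(1,kk):
        if stt[i,4]>40: print(n,np.round(ce[i],1),stt[i],[np.round(atz(n,ce[i],zz),4) for zz in z])
E
python3 - <<'E'
from lids import *
s,Rm,p=st()
lids('side',(.13,p[2]-.0282+.075))
lids('top',(.13,p[2]-.0282+.075))
snap('o_side','side',(260,150,410,260),5)
E
```

```text
t 23.38 q [  3.9  39.9 115.8 172.5  25.3  94.1] p [0.6722 0.1239 0.1048] F [-1.2  0.3 -2.5] w 0.668
[[ 0.7525 -0.6435 -0.1404]
 [ 0.1076 -0.0902  0.9901]
 [-0.6498 -0.7601  0.0013]]
side [515.9 153.9] [501 140  32  29 675] [array([0.5427, 0.6172, 0.13  ]), array([0.5491, 0.6045, 0.1516])]
side [360.6 240.1] [352 232  19  18 266] [array([0.6657, 0.1265, 0.13  ]), array([0.6702, 0.1216, 0.1516])]
side [318.6 250.5] [310 242  18  18 262] [array([0.664, 0.012, 0.13 ]), array([0.6685, 0.009 , 0.1516])]
side [283.2 257.4] [275 249  18  18 261] [array([ 0.6577, -0.0822,  0.13  ]), array([ 0.6623, -0.0837,  0.1516])]
top [204.7 168. ] [196 161  18  14 192] [array([0.6762, 0.1256, 0.13  ]), array([0.6718, 0.1225, 0.1516])]
top [245.9 170.1] [238 164  17  12 152] [array([0.668 , 0.0127, 0.13  ]), array([0.6637, 0.0115, 0.1516])]
top [280.1 171.7] [272 166  17  11 157] [array([ 0.6616, -0.0811,  0.13  ]), array([ 0.6575, -0.0808,  0.1516])]
top [ 20.1 230.4] [  5 215  32  31 734] [array([0.5155, 0.6244, 0.13  ]), array([0.5137, 0.6133, 0.1516])]
```

View pics/o_side.png

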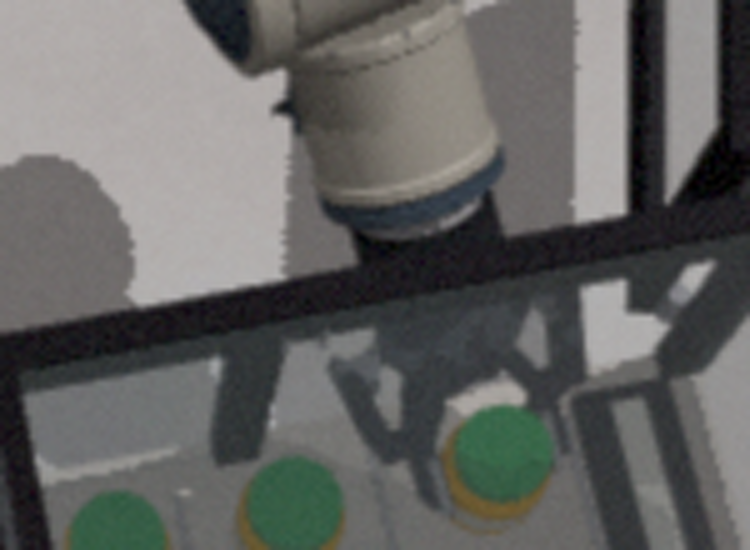

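Emit:
send_rows --series '[[[0.4,0.3,0],[0,0,0],0.5],[[0.8,0.8,0],[0,0,0],0.5],[[1.2,1.3,0],[0,0,0],0.5],[[1.4,1.5,0],[0,0,0],0.5],[[1.4,1.5,0],[0,0,0],0.5]]'

```text
time_s: 24.15
ee_pos: [0.6725, 0.1239, 0.0839]
tool_rot: [-89.9, 40.6, 8.1]
wrist_force: [-0.4, -0.5, -2.5]
gripper_width: 0.665
```

```bash
python3 - <<'E'
from lids import *
s,Rm,p=st()
lids('side',(.13,p[2]-.0282+.075))
E
```

```text
t 24.15 q [  3.9  42.6 116.1 173.2  28.2  93.3] p [0.6725 0.1239 0.0839] F [-0.4 -0.5 -2.5] w 0.665
[[ 0.7519 -0.6442 -0.1402]
 [ 0.1074 -0.0902  0.9901]
 [-0.6505 -0.7595  0.0014]]
side [515.8 153.9] [501 140  32  29 671] [array([0.5426, 0.6172, 0.13  ]), array([0.5428, 0.6168, 0.1307])]
side [359.3 242.2] [350 234  19  18 266] [array([0.6703, 0.1215, 0.13  ]), array([0.6705, 0.1214, 0.1307])]
side [318.6 250.5] [310 242  18  18 263] [array([0.6639, 0.012 , 0.13  ]), array([0.664 , 0.0119, 0.1307])]
side [283.2 257.5] [275 249  18  18 263] [array([ 0.6579, -0.0821,  0.13  ]), array([ 0.6581, -0.0822,  0.1307])]
```

Emit:
send_rows --series '[[[0.1,-0.05,0.03],[0,0,0],0.5],[[0.15,0.02,0.03],[0,0,0],0.5],[[0.2,0.06,0.03],[0,0,0],0.5]]'

```text
time_s: 24.58
ee_pos: [0.6739, 0.1244, 0.0832]
tool_rot: [-89.9, 40.5, 8.1]
wrist_force: [-9.6, -2.5, 13.8]
gripper_width: 0.669
```

Emit:
send_rows --series '[[[0,0,0],[0,0,0],0.7],[[0,0,0],[0,0,0],0.76],[[0,0,0],[0,0,0],0.84],[[0,0,0],[0,0,0],0.9],[[0,0,0],[0,0,0],0.9]]'

```text
time_s: 25.2
ee_pos: [0.6739, 0.1244, 0.0832]
tool_rot: [-89.9, 40.5, 8.1]
wrist_force: [0.0, 0.4, -0.9]
gripper_width: 0.903
```

```bash
python3 - <<'E'
from lids import *
s,Rm,p=st()
lids('side',(.13,))
snap('p_side','side',(260,150,410,260),5)
E
```

```text
t 25.2 q [  4.   42.8 116.  173.3  28.4  93.3] p [0.6739 0.1244 0.0832] F [ 0.   0.4 -0.9] w 0.903
[[ 0.7532 -0.6427 -0.1402]
 [ 0.1076 -0.0899  0.9901]
 [-0.6489 -0.7608  0.0014]]
side [515.8 153.8] [501 140  32  29 671] [array([0.5425, 0.6173, 0.13  ])]
side [359.5 242.5] [351 234  18  19 262] [array([0.6713, 0.1218, 0.13  ])]
side [318.5 250.5] [310 242  18  18 265] [array([0.6639, 0.0119, 0.13  ])]
side [283.2 257.4] [275 249  18  18 262] [array([ 0.6579, -0.082 ,  0.13  ])]
```

View pics/p_side.png

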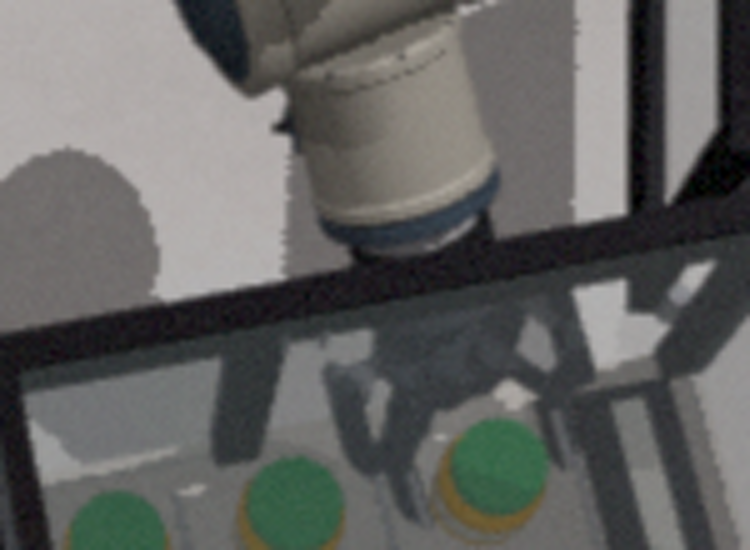

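Emit:
send_rows --series '[[[-1,0,0],[0,0,0],0.9],[[-3,0,0],[0,0,0],0.9],[[-6,0,0],[0,0,0],0.9],[[-10,0,0],[0,0,0],0.9],[[-14,0,0],[0,0,0],0.9],[[-18,0,0],[0,0,0],0.9],[[-20,0,0],[0,0,0],0.9],[[-20,0,0],[0,0,0],0.9]]'

```text
time_s: 26.3
ee_pos: [0.5217, 0.1028, 0.2144]
tool_rot: [-89.9, 40.4, 8.1]
wrist_force: [1.2, 0.2, -0.4]
gripper_width: 0.896
```

```bash
python3 - <<'E'
from lids import *
s,Rm,p=st()
lids('side',(.13,)); lids('top')
snap('q_side','side',None,1.4)
D=np.load('D.npy')
f=fk(s['joints'],k);print(f[3],f[2])
E
```

```text
t 26.3 q [  1.7  19.6 132.1 166.7  21.7  98.3] p [0.5217 0.1028 0.2144] F [ 1.2  0.2 -0.4] w 0.896
[[ 0.7542 -0.6415 -0.1401]
 [ 0.1075 -0.0899  0.9901]
 [-0.6477 -0.7619  0.0011]]
side [515.8 153.9] [501 140  32  29 674] [array([0.5425, 0.6172, 0.13  ])]
side [359.5 242.7] [351 234  18  18 262] [array([0.6716, 0.1216, 0.13  ])]
side [318.6 250.6] [310 242  18  19 262] [array([0.6641, 0.0121, 0.13  ])]
side [283.2 257.5] [275 249  18  18 262] [array([ 0.6579, -0.082 ,  0.13  ])]
top [205.4 168.4] [197 162  18  13 172] [array([0.675 , 0.1235, 0.13  ]), array([0.675 , 0.1235, 0.13  ]), array([0.675 , 0.1235, 0.13  ])]
top [245.8 170.1] [238 164  16  12 150] [array([0.6681, 0.013 , 0.13  ]), array([0.6681, 0.013 , 0.13  ]), array([0.6681, 0.013 , 0.13  ])]
top [280.1 171.7] [272 166  17  11 155] [array([ 0.6617, -0.081 ,  0.13  ]), array([ 0.6617, -0.081 ,  0.13  ]), array([ 0.6617, -0.081 ,  0.13  ])]
top [ 20.3 230.4] [  5 215  32  31 742] [array([0.5153, 0.624 , 0.13  ]), array([0.5153, 0.624 , 0.13  ]), array([0.5153, 0.624 , 0.13  ])]
[0.2771 0.0679 0.4244] [0.1985 0.0656 0.8187]
```

View pics/q_side.png

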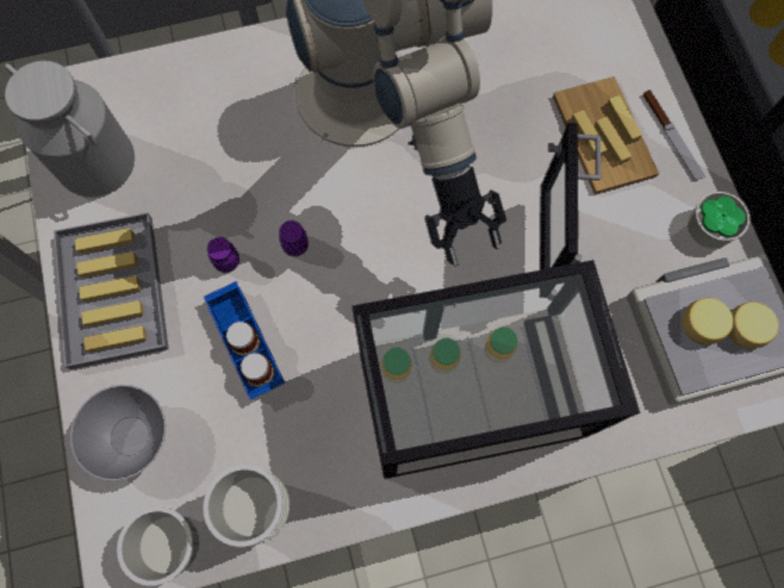

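```bash
python3 - <<'E'
from plan import *
q0=np.array(bot.read_state()['joints'])
V=[q0,np.array([-2,3,131,160,58,90.]),np.array([5,0,111,85,75,98.]),np.array([33.67,14.75,70.39,-.15,94.47,141.22])]
D=dense(V);print(len(D));np.save('D2.npy',D)
for i,q in enumerate(D):
    p,M,el,w=fk(q,k); print(i,np.round(q,0),'tcp',np.round(p,3),'x',np.round(M[:,0],2),'w',np.round(w,2))
emit(D[1:11])
E
```

```text
28
0 [  2.  20. 132. 167.  22.  98.] tcp [0.524 0.103 0.213] x [ 0.75  0.11 -0.65] w [0.28 0.07 0.42]
1 [  1.  17. 132. 166.  27.  97.] tcp [0.543 0.107 0.259] x [ 0.83  0.13 -0.54] w [0.27 0.07 0.44]
2 [  1.  15. 132. 165.  32.  96.] tcp [0.556 0.111 0.308] x [ 0.89  0.15 -0.43] w [0.27 0.06 0.45]
3 [  0.  13. 131. 164.  37.  95.] tcp [0.564 0.115 0.359] x [ 0.94  0.17 -0.3 ] w [0.26 0.06 0.46]
4 [ -0.  10. 131. 163.  42.  94.] tcp [0.566 0.12  0.412] x [ 0.97  0.19 -0.18] w [0.25 0.06 0.47]
5 [ -1.   8. 131. 162.  48.  92.] tcp [0.561 0.125 0.464] x [ 0.98  0.21 -0.05] w [0.24 0.06 0.48]
6 [ -1.   5. 131. 161.  53.  91.] tcp [0.551 0.13  0.516] x [0.97 0.24 0.08] w [0.24 0.05 0.49]
7 [ -2.   3. 131. 160.  58.  90.] tcp [0.534 0.135 0.567] x [0.94 0.26 0.21] w [0.23 0.05 0.5 ]
8 [ -1.   3. 129. 152.  60.  91.] tcp [0.528 0.177 0.586] x [0.89 0.38 0.24] w [0.24 0.05 0.51]
9 [ -1.   2. 127. 145.  61.  92.] tcp [0.518 0.218 0.599] x [0.83 0.49 0.25] w [0.25 0.06 0.52]
10 [  0.   2. 125. 138.  63.  92.] tcp [0.503 0.256 0.609] x [0.76 0.6  0.25] w [0.26 0.06 0.53]
11 [  1.   2. 123. 130
[... 1434 characters left out ...]
-0.96] w [0.42 0.29 0.72]
26 [ 31.  13.  74.   8.  93. 137.] tcp [0.396 0.36  0.414] x [-0.08  0.12 -0.99] w [0.42 0.32 0.73]
27 [ 34.  15.  70.  -0.  94. 141.] tcp [0.423 0.352 0.425] x [ 0.01  0.   -1.  ] w [0.42 0.35 0.75]
[[-1.5, -4.8, 0.1], [-0.035, -0.008, -0.133]]
[[-3.6, -9.4, 0.4], [-0.071, -0.013, -0.265]]
[[-6.3, -13.9, 0.7], [-0.108, -0.016, -0.397]]
[[-9.5, -18.0, 1.1], [-0.147, -0.017, -0.529]]
[[-13.2, -21.7, 1.7], [-0.187, -0.016, -0.661]]
[[-17.3, -25.1, 2.3], [-0.228, -0.014, -0.792]]
[[-21.8, -27.9, 3.1], [-0.269, -0.009, -0.923]]
[[-23.0, -29.3, 7.3], [-0.384, -0.096, -0.976]]
[[-24.3, -30.1, 11.5], [-0.501, -0.183, -1.024]]
[[-25.6, -30.1, 15.5], [-0.619, -0.27, -1.065]]
```

```bash
python3 - <<'E'
from plan import *
s,Rm,p=st(False)
q0=np.array(s['joints'])
qv,e=ik(np.array([.50,.10,.37]),Rm,k,q0-[0,15,5,0,0,0]);print(np.round(qv,1),e)
V=[q0,qv,np.array([-2,0,124,150,58,90.]),np.array([5,0,111,85,75,98.]),np.array([33.67,14.75,70.39,-.15,94.47,141.22])]
D=dense(V);print(len(D));np.save('D2.npy',D)
for i,q in enumerate(D[:16]):
    p,M,el,w=fk(q,k); print(i,np.round(q,0),'tcp',np.round(p,3),'x',np.round(M[:,0],2),'w',np.round(w,2))
emit(D[1:11])
E
```

```text
[  0.2  -2.5 125.6  88.8   6.8 176.6] 0.13248784835620803
36
0 [  2.  20. 132. 167.  22.  98.] tcp [0.524 0.103 0.213] x [ 0.75  0.11 -0.65] w [0.28 0.07 0.42]
1 [  2.  17. 131. 156.  20. 109.] tcp [0.521 0.118 0.235] x [ 0.76  0.16 -0.63] w [0.28 0.07 0.44]
2 [  1.  13. 130. 144.  17. 121.] tcp [0.517 0.128 0.255] x [ 0.76  0.19 -0.62] w [0.27 0.07 0.46]
3 [  1.  10. 129. 133.  15. 132.] tcp [0.512 0.132 0.275] x [ 0.76  0.21 -0.62] w [0.27 0.06 0.47]
4 [  1.   7. 128. 122.  13. 143.] tcp [0.507 0.13  0.295] x [ 0.77  0.2  -0.61] w [0.26 0.06 0.49]
5 [  1.   4. 127. 111.  11. 154.] tcp [0.504 0.123 0.316] x [ 0.78  0.19 -0.6 ] w [0.25 0.06 0.51]
6 [  0.   1. 127. 100.   9. 165.] tcp [0.501 0.113 0.34 ] x [ 0.8   0.16 -0.58] w [0.24 0.06 0.53]
7 [  0.  -3. 126.  89.   7. 177.] tcp [0.5   0.1   0.367] x [ 0.83  0.12 -0.54] w [0.23 0.06 0.54]
8 [  0.  -2. 125.  95.  12. 168.] tcp [0.502 0.126 0.375] x [ 0.83  0.21 -0.52] w [0.23 0.06 0.54]
9 [ -0.  -2. 125. 101.  17. 159.] tcp [0.505 0.151 0.388] x [ 0.83  0.28 -0.48] w [0.24 0.06 0.54]
10 [ -0.  -2. 125. 107.  22. 151.] tcp [0.51  0.1
[... 307 characters left out ...]
5] x [ 0.87  0.48 -0.15] w [0.25 0.05 0.54]
14 [ -1.  -1. 124. 132.  43. 116.] tcp [0.531 0.212 0.531] x [ 0.87  0.49 -0.03] w [0.25 0.05 0.54]
15 [ -2.  -1. 124. 138.  48. 107.] tcp [0.534 0.207 0.568] x [0.88 0.47 0.08] w [0.25 0.05 0.54]
[[-1.4, -1.7, 1.6], [0.008, -0.05, -0.019]]
[[-3.0, -3.0, 2.6], [0.01, -0.083, -0.03]]
[[-4.6, -4.3, 3.0], [0.008, -0.097, -0.038]]
[[-6.3, -5.5, 2.9], [0.003, -0.094, -0.048]]
[[-8.0, -6.8, 2.3], [-0.001, -0.076, -0.065]]
[[-9.8, -8.3, 1.3], [-0.005, -0.044, -0.091]]
[[-11.8, -10.2, 0.1], [-0.007, -0.002, -0.13]]
[[-11.9, -11.1, 2.6], [-0.056, -0.083, -0.157]]
[[-12.2, -12.6, 5.0], [-0.105, -0.155, -0.206]]
[[-12.9, -14.6, 7.1], [-0.154, -0.217, -0.275]]
```

```bash
python3 - <<'E'
from plan import *
s,Rm,p=st(False)
q0=np.array(s['joints'])
V=[q0,np.array([-2.8,8.5,136,161.3,32.6,101.6]),np.array([-2,3,131,158,58,90.]),np.array([5,0,111,85,75,98.]),np.array([33.67,14.75,70.39,-.15,94.47,141.22])]
D=dense(V);print(len(D));np.save('D2.npy',D)
for i,q in enumerate(D[:12]):
    p,M,el,w=fk(q,k); print(i,np.round(q,0),'tcp',np.round(p,3),'x',np.round(M[:,0],2),'w',np.round(w,2))
emit(D[1:11])
E
```

```text
28
0 [  2.  20. 132. 167.  22.  98.] tcp [0.524 0.103 0.213] x [ 0.75  0.11 -0.65] w [0.28 0.07 0.42]
1 [  0.  16. 133. 165.  25.  99.] tcp [0.524 0.098 0.255] x [ 0.82  0.11 -0.57] w [0.26 0.06 0.44]
2 [ -1.  12. 135. 163.  29. 101.] tcp [0.521 0.094 0.297] x [ 0.87  0.12 -0.48] w [0.24 0.05 0.45]
3 [ -3.   8. 136. 161.  33. 102.] tcp [0.514 0.091 0.339] x [ 0.91  0.13 -0.39] w [0.22 0.05 0.47]
4 [ -3.   7. 135. 161.  38.  99.] tcp [0.528 0.101 0.383] x [ 0.95  0.16 -0.28] w [0.22 0.05 0.47]
5 [ -2.   6. 134. 160.  43.  97.] tcp [0.537 0.112 0.428] x [ 0.97  0.19 -0.16] w [0.22 0.05 0.48]
6 [ -2.   5. 133. 159.  48.  95.] tcp [0.541 0.123 0.473] x [ 0.97  0.22 -0.04] w [0.22 0.05 0.49]
7 [ -2.   4. 132. 159.  53.  92.] tcp [0.539 0.134 0.519] x [0.96 0.25 0.08] w [0.23 0.05 0.49]
8 [ -2.   3. 131. 158.  58.  90.] tcp [0.532 0.144 0.565] x [0.94 0.29 0.2 ] w [0.23 0.05 0.5 ]
9 [ -1.   3. 129. 150.  60.  91.] tcp [0.525 0.189 0.584] x [0.88 0.42 0.23] w [0.24 0.05 0.51]
10 [ -0.   2. 127. 142.  62.  92.] tcp [0.512 0.232 0.598] x [0.81 0.54 0.24] w [0.25 0.06 0.52]
11 [  0.   2. 124. 134.  64.  93.] tcp [0.494 0.273 0.607] x [0.72 0.65 0.24] w [0.26 0.06 0.53]
[[-2.7, -3.2, -0.5], [0.002, 0.002, -0.103]]
[[-5.8, -6.2, -0.9], [0.002, 0.002, -0.205]]
[[-9.0, -8.9, -1.1], [-0.002, 0.002, -0.306]]
[[-10.7, -13.2, -0.2], [-0.063, -0.011, -0.427]]
[[-12.8, -17.3, 0.7], [-0.123, -0.021, -0.55]]
[[-15.4, -21.1, 1.8], [-0.183, -0.027, -0.672]]
[[-18.4, -24.6, 2.9], [-0.242, -0.029, -0.795]]
[[-21.7, -27.7, 4.0], [-0.3, -0.028, -0.919]]
[[-23.1, -29.1, 8.6], [-0.425, -0.122, -0.977]]
[[-24.5, -29.7, 13.0], [-0.551, -0.217, -1.029]]
```

Emit:
send_rows --series '[[[-2.7,-3.2,-0.5],[0.002,0.002,-0.103],0.4],[[-5.8,-6.2,-0.9],[0.002,0.002,-0.205],0.4],[[-9.0,-8.9,-1.1],[-0.002,0.002,-0.306],0.4],[[-10.7,-13.2,-0.2],[-0.063,-0.011,-0.427],0.4],[[-12.8,-17.3,0.7],[-0.123,-0.021,-0.55],0.4],[[-15.4,-21.1,1.8],[-0.183,-0.027,-0.672],0.4],[[-18.4,-24.6,2.9],[-0.242,-0.029,-0.795],0.4],[[-21.7,-27.7,4.0],[-0.3,-0.028,-0.919],0.4],[[-23.1,-29.1,8.6],[-0.425,-0.122,-0.977],0.4],[[-24.5,-29.7,13.0],[-0.551,-0.217,-1.029],0.4]]'

```text
time_s: 27.7
ee_pos: [0.5116, 0.2333, 0.598]
tool_rot: [-118.1, -14.0, 34.0]
wrist_force: [0.9, 0.0, 0.3]
gripper_width: 0.4
```

```bash
python3 - <<'E'
from plan import *
st(); D=np.load('D2.npy'); emit(D[11:21])
E
```

```text
t 27.7 q [ -0.5   2.4 126.5 141.4  62.   91.9] p [0.5116 0.2333 0.598 ] F [0.9 0.  0.3] w 0.4
[[ 0.8042  0.4405 -0.3991]
 [ 0.5431 -0.2717  0.7945]
 [ 0.2415 -0.8556 -0.4578]]
[[0.9, -2.6, 3.4], [-0.071, -0.121, -0.066]]
[[1.2, -4.8, 7.1], [-0.145, -0.248, -0.129]]
[[0.9, -6.4, 10.6], [-0.219, -0.375, -0.186]]
[[0.1, -7.6, 14.0], [-0.295, -0.503, -0.237]]
[[-1.2, -8.1, 17.2], [-0.371, -0.632, -0.279]]
[[-2.8, -8.1, 19.9], [-0.449, -0.76, -0.313]]
[[-4.8, -7.6, 22.1], [-0.528, -0.888, -0.338]]
[[-6.0, -6.7, 24.9], [-0.554, -1.053, -0.348]]
[[-7.2, -5.3, 26.9], [-0.589, -1.213, -0.34]]
[[-8.4, -3.5, 28.2], [-0.634, -1.365, -0.312]]
```

Emit:
send_rows --series '[[[0.9,-2.6,3.4],[-0.071,-0.121,-0.066],0.4],[[1.2,-4.8,7.1],[-0.145,-0.248,-0.129],0.4],[[0.9,-6.4,10.6],[-0.219,-0.375,-0.186],0.4],[[0.1,-7.6,14.0],[-0.295,-0.503,-0.237],0.4],[[-1.2,-8.1,17.2],[-0.371,-0.632,-0.279],0.4],[[-2.8,-8.1,19.9],[-0.449,-0.76,-0.313],0.4],[[-4.8,-7.6,22.1],[-0.528,-0.888,-0.338],0.4],[[-6.0,-6.7,24.9],[-0.554,-1.053,-0.348],0.4],[[-7.2,-5.3,26.9],[-0.589,-1.213,-0.34],0.4],[[-8.4,-3.5,28.2],[-0.634,-1.365,-0.312],0.4]]'

```text
time_s: 28.95
ee_pos: [0.3163, 0.4213, 0.4772]
tool_rot: [-148.9, 31.9, 101.1]
wrist_force: [0.3, 0.4, 0.0]
gripper_width: 0.398
```

```bash
python3 - <<'E'
from plan import *
st(); D=np.load('D2.npy'); print(len(D[21:]));emit(D[21:28])
E
```

```text
t 28.95 q [ 13.7   4.6  98.7  59.2  80.9 111.1] p [0.3163 0.4213 0.4772] F [0.3 0.4 0. ] w 0.398
[[-0.1642  0.8928 -0.4195]
 [ 0.833  -0.1023 -0.5437]
 [-0.5283 -0.4387 -0.7269]]
7
[[0.7, 0.8, 1.9], [-0.012, -0.15, 0.015]]
[[0.8, 2.2, 3.5], [-0.022, -0.299, 0.049]]
[[0.4, 4.0, 4.7], [-0.03, -0.441, 0.104]]
[[-0.4, 6.1, 5.4], [-0.036, -0.572, 0.178]]
[[-1.6, 8.3, 5.3], [-0.04, -0.689, 0.272]]
[[-3.1, 10.5, 4.6], [-0.042, -0.791, 0.384]]
[[-4.7, 12.5, 3.1], [-0.042, -0.876, 0.511]]
```

Emit:
send_rows --series '[[[0.7,0.8,1.9],[-0.012,-0.15,0.015],0.4],[[0.8,2.2,3.5],[-0.022,-0.299,0.049],0.4],[[0.4,4.0,4.7],[-0.03,-0.441,0.104],0.4],[[-0.4,6.1,5.4],[-0.036,-0.572,0.178],0.4],[[-1.6,8.3,5.3],[-0.04,-0.689,0.272],0.4],[[-3.1,10.5,4.6],[-0.042,-0.791,0.384],0.4],[[-4.7,12.5,3.1],[-0.042,-0.876,0.511],0.4],[[-4.7,12.5,3.1],[-0.042,-0.876,0.511],0.4]]'

```text
time_s: 29.95
ee_pos: [0.4229, 0.354, 0.4239]
tool_rot: [117.9, 89.7, 10.5]
wrist_force: [-1.0, -0.5, -0.5]
gripper_width: 0.398
```

```bash
python3 - <<'E'
from plan import *
st()
to((.4225,.3517,.36),(-.3017,-.9534,0),(0,0,-1))
to((.4225,.3517,.281),(-.3017,-.9534,0),(0,0,-1))
snap('r_side','side',(300,60,460,180),5);snap('r_top','top',(60,130,260,280),4)
E
```

```text
t 29.95 q [ 33.8  14.9  70.2  -0.1  94.5 141.2] p [0.4229 0.354  0.4239] F [-1.  -0.5 -0.5] w 0.398
[[ 0.0056  0.9542 -0.2992]
 [ 0.001  -0.2992 -0.9542]
 [-1.      0.0051 -0.0027]]
TO [6.39 0.   0.25] [ 0.003 -0.003 -0.005]
TO [14.29 -0.04  0.27] [ 0.003 -0.003 -0.005]
```

View pics/r_side.png

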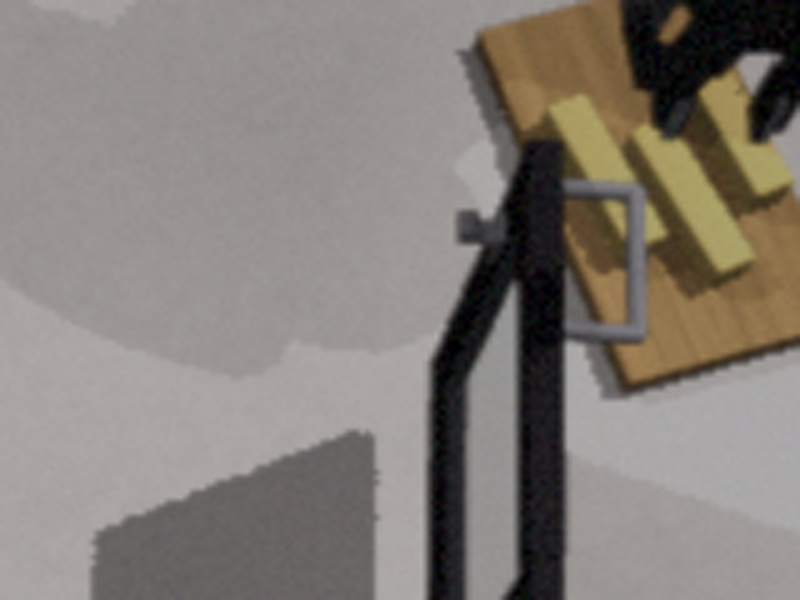

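View pics/r_top.png

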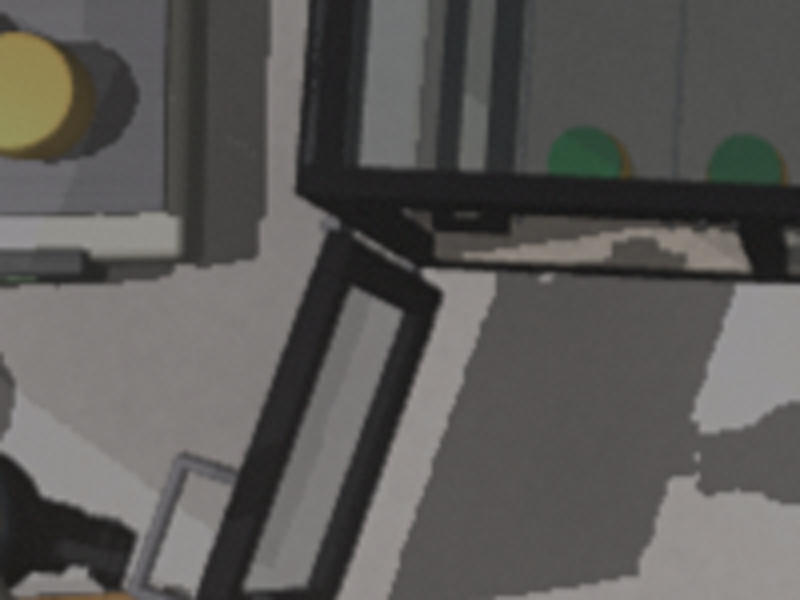

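```bash
python3 - <<'E'
from plan import *
for u in ((637,190),(637,332)): print('side',atz('side',((u[0]+.5)/5-.5+300,(u[1]+.5)/5-.5+60),.287))
for u in ((185,460),(137,583)): print('top',atz('top',((u[0]+.5)/4-.5+60,(u[1]+.5)/4-.5+130),.287))
print(proj('side',[[.4225,.3517,.287],[.4229,.354,.413]]), proj('top',[[.4225,.3517,.287]]))
for th in (1.5,1.6,1.7,1.8,1.85):
    a=-.0673-th; c,s_=np.cos(a),np.sin(a); print(th,[ (round(.598+c*-.042-s_*y,3),round(.2525+s_*-.042+c*y,3)) for y in (-.237,-.197,-.157)])
E
```

```text
side [0.3868 0.3682 0.287 ]
side [0.462  0.3407 0.287 ]
top [0.464 0.339 0.287]
top [0.3921 0.3659 0.287 ]
[[425.7055 111.2822]
 [441.5458  84.4952]] [[100.1678 262.3049]]
1.5 [(np.float64(0.361), np.float64(0.294)), (np.float64(0.401), np.float64(0.294)), (np.float64(0.441), np.float64(0.294))]
1.6 [(np.float64(0.366), np.float64(0.317)), (np.float64(0.406), np.float64(0.313)), (np.float64(0.446), np.float64(0.309))]
1.7 [(np.float64(0.374), np.float64(0.34)), (np.float64(0.413), np.float64(0.332)), (np.float64(0.452), np.float64(0.324))]
1.8 [(np.float64(0.384), np.float64(0.362)), (np.float64(0.422), np.float64(0.35)), (np.float64(0.46), np.float64(0.339))]
1.85 [(np.float64(0.389), np.float64(0.372)), (np.float64(0.427), np.float64(0.359)), (np.float64(0.465), np.float64(0.345))]
```

Emit:
send_rows --series '[[[4,0,0.1],[0.003,-0.003,-0.005],0.4],[[8,0,0.1],[0.003,-0.003,-0.005],0.4],[[12,0,0.1],[0.003,-0.003,-0.005],0.4],[[14.2,0,0.1],[0.003,-0.003,-0.005],0.4],[[14.2,0,0.1],[0.003,-0.003,-0.005],0.4]]'

```text
time_s: 30.68
ee_pos: [0.421, 0.3523, 0.2813]
tool_rot: [-110.7, 89.6, 141.6]
wrist_force: [-3.4, 0.9, 6.5]
gripper_width: 0.397
```

Emit:
send_rows --series '[[[0,0,0],[0,0,0],0],[[0,0,0],[0,0,0],0],[[0,0,0],[0,0,0],0],[[0,0,0],[0,0,0],0]]' --grip_force 30

```text
time_s: 31.18
ee_pos: [0.4206, 0.3522, 0.281]
tool_rot: [-105.0, 89.5, 147.3]
wrist_force: [-4.9, 1.2, -1.9]
gripper_width: 0.099
```

```bash
python3 - <<'E'
from plan import *
st()
arc((.598,.2525),[-.06,-.16,-.28,-.41,-.54,-.67,-.8,-.93,-1.06,-1.15])
E
```

```text
t 31.18 q [ 33.5  20.   84.7   0.4  75.4 141. ] p [0.4206 0.3522 0.281 ] F [-4.9  1.2 -1.9] w 0.099
[[-0.0066  0.9528 -0.3037]
 [ 0.0043 -0.3036 -0.9528]
 [-1.     -0.0076 -0.002 ]]
-0.06 [-0.   -0.21  1.2 ] [-0.06 -0.   -0.  ] [0.415 0.341]
-0.16 [-0.   -0.4   3.23] [-0.16  -0.001 -0.   ] [0.407 0.323]
-0.28 [-0.01 -0.36  5.67] [-0.28  -0.002 -0.001] [0.4   0.299]
-0.41 [-0.02  0.01  8.29] [-0.41  -0.003 -0.001] [0.396 0.273]
-0.54 [-0.03  0.72 10.83] [-0.54  -0.004 -0.001] [0.395 0.247]
-0.67 [-0.04  1.76 13.27] [-0.67  -0.005 -0.001] [0.397 0.22 ]
-0.8 [-0.06  3.1  15.55] [-0.8   -0.006 -0.002] [0.403 0.195]
-0.93 [-0.07  4.72 17.63] [-0.93  -0.007 -0.002] [0.412 0.17 ]
-1.06 [-0.09  6.6  19.49] [-1.06  -0.008 -0.002] [0.424 0.146]
-1.15 [-0.1   8.04 20.63] [-1.15  -0.009 -0.002] [0.435 0.131]
```

Emit:
send_rows --series '[[[0,-0.2,1.2],[-0.06,0,0],0],[[0,-0.4,3.2],[-0.16,0,0],0],[[0,-0.4,5.7],[-0.28,0,0],0],[[0,0,8.3],[-0.41,0,0],0],[[0,0.7,10.8],[-0.54,0,0],0],[[0,1.8,13.3],[-0.67,0,0],0],[[0,3.1,15.6],[-0.8,0,0],0],[[0,4.7,17.6],[-0.93,0,0],0],[[0,6.6,19.5],[-1.06,0,0],0],[[0,8.0,20.6],[-1.15,0,0],0]]'

```text
time_s: 32.42
ee_pos: [0.4328, 0.1296, 0.2804]
tool_rot: [-149.9, 89.4, 168.5]
wrist_force: [-16.7, -10.3, 23.6]
gripper_width: 0.108
```

```bash
python3 - <<'E'
from plan import *
st()
arc((.598,.2525),[-.06,-.14,-.22,-.3,-.38,-.45,-.5,-.54,-.58,-.62,-.66])
E
```

```text
t 32.42 q [ 8.9 12.1 96.7  0.2 71.7 50.5] p [0.4328 0.1296 0.2804] F [-16.7 -10.3  23.6] w 0.108
[[-0.0096  0.6639  0.7478]
 [ 0.002   0.7478 -0.6639]
 [-1.     -0.0049 -0.0085]]
-0.06 [-0.01 -0.22  1.22] [-0.06  -0.    -0.001] [0.44 0.12]
-0.14 [-0.02 -0.39  2.85] [-0.14  -0.001 -0.001] [0.452 0.108]
-0.22 [-0.04 -0.43  4.5 ] [-0.22  -0.001 -0.002] [0.464 0.096]
-0.3 [-0.05 -0.34  6.15] [-0.3   -0.001 -0.003] [0.476 0.086]
-0.38 [-0.07 -0.12  7.78] [-0.38  -0.002 -0.003] [0.49  0.077]
-0.45 [-0.08  0.18  9.19] [-0.45  -0.002 -0.004] [0.503 0.07 ]
-0.5 [-0.09  0.46 10.18] [-0.5   -0.002 -0.004] [0.512 0.065]
-0.54 [-0.1   0.71 10.96] [-0.54  -0.003 -0.005] [0.519 0.062]
-0.58 [-0.1   1.   11.73] [-0.58  -0.003 -0.005] [0.527 0.059]
-0.62 [-0.11  1.32 12.49] [-0.62  -0.003 -0.005] [0.535 0.056]
-0.66 [-0.12  1.66 13.24] [-0.66  -0.003 -0.006] [0.543 0.054]
```

Emit:
send_rows --series '[[[-0.05,-0.35,1.2],[-0.06,0,0],0],[[-0.05,-0.6,2.85],[-0.14,0,0],0],[[-0.05,-0.6,4.5],[-0.22,0,0],0],[[-0.05,-0.5,6.15],[-0.3,0,0],0],[[-0.05,-0.3,7.8],[-0.38,0,0],0],[[-0.05,0,9.2],[-0.45,0,0],0],[[-0.05,0.3,10.2],[-0.5,0,0],0],[[-0.05,0.5,11.0],[-0.54,0,0],0]]'

```text
time_s: 33.42
ee_pos: [0.5198, 0.0605, 0.2807]
tool_rot: [167.8, 89.6, 157.2]
wrist_force: [2.4, 8.9, 7.0]
gripper_width: 0.102
```

```bash
python3 - <<'E'
from plan import *
s,Rm,p=st(); print(Rm.T@s['wrist_force'])
arc((.598,.2525),[-.03,-.06,-.09,-.115,-.13])
E
```

```text
t 33.42 q [-0.  18.  87.9  0.2 74.4 10.5] p [0.5198 0.0605 0.2807] F [2.4 8.9 7. ] w 0.102
[[-0.0068  0.1833  0.983 ]
 [ 0.0028  0.9831 -0.1833]
 [-1.      0.0016 -0.0072]]
[-6.9736  9.2271  0.688 ]
-0.03 [-0.   -0.12  0.61] [-0.03  0.   -0.  ] [0.526 0.058]
-0.06 [-0.01 -0.21  1.23] [-0.06  0.   -0.  ] [0.531 0.056]
-0.09 [-0.01 -0.29  1.84] [-0.09   0.    -0.001] [0.537 0.054]
-0.115 [-0.02 -0.34  2.36] [-0.115  0.    -0.001] [0.542 0.053]
-0.13 [-0.02 -0.37  2.67] [-0.13   0.    -0.001] [0.545 0.052]
```

Emit:
send_rows --series '[[[0,-0.1,0.6],[-0.03,0,0],0],[[0,-0.1,1.2],[-0.06,0,0],0],[[0,-0.2,1.85],[-0.09,0,0],0],[[0,-0.2,2.4],[-0.115,0,0],0],[[0,-0.2,2.6],[-0.12,0,0],0],[[0,-0.2,2.6],[-0.12,0,0],0]]'

```text
time_s: 34.17
ee_pos: [0.5424, 0.053, 0.2806]
tool_rot: [177.2, 89.3, 173.5]
wrist_force: [-22.4, -6.9, 19.6]
gripper_width: 0.097
```

```bash
python3 - <<'E'
from lids import *
s,Rm,p=st(); print(Rm.T@s['wrist_force'])
snap('s_side','side',(240,150,440,290),4)
lids('side')
E
```

```text
t 34.17 q [-0.7 20.  84.8  0.1 75.9  2.9] p [0.5424 0.053  0.2806] F [-22.4  -6.9  19.6] w 0.097
[[-0.0122  0.0639  0.9979]
 [ 0.0014  0.998  -0.0639]
 [-0.9999  0.0006 -0.0122]]
[-19.3478  -8.3074 -22.1129]
side [515.8 153.9] [501 140  32  29 681] [array([0.5427, 0.6171, 0.13  ]), array([0.5427, 0.6171, 0.13  ]), array([0.5427, 0.6171, 0.13  ])]
side [359.5 242.6] [351 234  18  18 258] [array([0.6714, 0.1219, 0.13  ]), array([0.6714, 0.1219, 0.13  ]), array([0.6714, 0.1219, 0.13  ])]
side [318.6 250.5] [310 242  18  18 264] [array([0.664 , 0.0121, 0.13  ]), array([0.664 , 0.0121, 0.13  ]), array([0.664 , 0.0121, 0.13  ])]
side [283.2 257.4] [275 249  18  18 260] [array([ 0.6577, -0.0821,  0.13  ]), array([ 0.6577, -0.0821,  0.13  ]), array([ 0.6577, -0.0821,  0.13  ])]
```

View pics/s_side.png

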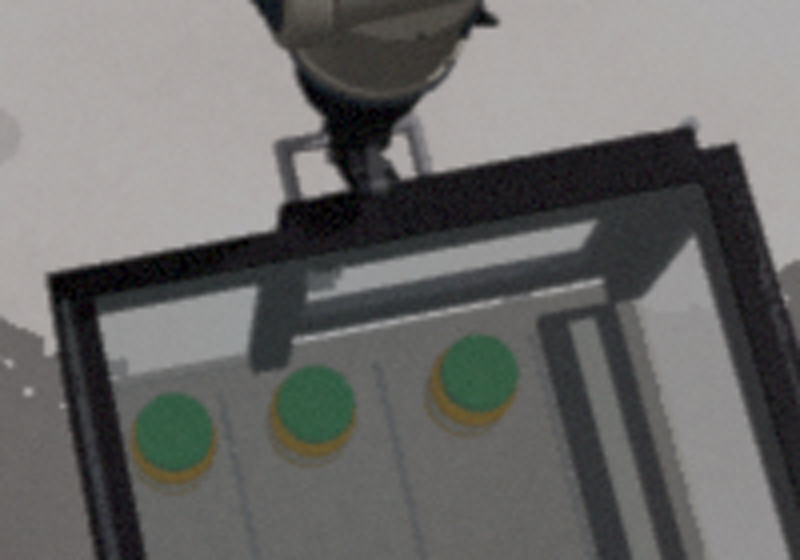

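Emit:
send_rows --series '[[[0,0,0],[0,0,0],0.15],[[0,0,0],[0,0,0],0.35],[[0,0,0],[0,0,0],0.35],[[0,0,0],[0,0,0],0.35]]'

```text
time_s: 34.78
ee_pos: [0.5425, 0.0531, 0.2806]
tool_rot: [177.2, 89.3, 173.5]
wrist_force: [0.4, -0.4, 0.3]
gripper_width: 0.347
```

Emit:
send_rows --series '[[[-3,0,0],[0,0,0],0.35],[[-8,0,0],[0,0,0],0.35],[[-12,0,0],[0,0,0],0.35],[[-14,0,-5],[0,0,0],0.35],[[-14,0,-11],[0,0,0],0.35],[[-14,0,-14],[0,0,0],0.35],[[-14,0,-14],[0,0,0],0.35]]'

```text
time_s: 35.65
ee_pos: [0.403, 0.062, 0.4228]
tool_rot: [176.4, 89.4, 172.8]
wrist_force: [0.7, 0.8, -0.1]
gripper_width: 0.353
```

```bash
python3 - <<'E'
from lids import *
s,Rm,p=st()
snap('u_side','side',(240,150,440,290),4);snap('u_top','top',(120,60,320,210),4);snap('u_all','side',None,1.4)
lids('side');lids('top')
E
```

```text
t 35.65 q [ 0.3  1.8 86.4  0.1 92.4  3.9] p [0.403  0.062  0.4228] F [ 0.7  0.8 -0.1] w 0.353
[[-0.0106  0.0635  0.9979]
 [ 0.0013  0.998  -0.0635]
 [-0.9999  0.0007 -0.0106]]
side [515.8 153.9] [501 140  32  29 683] [array([0.5427, 0.6171, 0.13  ]), array([0.5427, 0.6171, 0.13  ]), array([0.5427, 0.6171, 0.13  ])]
side [359.5 242.7] [351 234  18  18 262] [array([0.6716, 0.1216, 0.13  ]), array([0.6716, 0.1216, 0.13  ]), array([0.6716, 0.1216, 0.13  ])]
side [318.6 250.5] [310 242  18  18 266] [array([0.664, 0.012, 0.13 ]), array([0.664, 0.012, 0.13 ]), array([0.664, 0.012, 0.13 ])]
side [283.1 257.4] [275 249  18  18 262] [array([ 0.6577, -0.0822,  0.13  ]), array([ 0.6577, -0.0822,  0.13  ]), array([ 0.6577, -0.0822,  0.13  ])]
top [205.8 168.2] [198 162  17  12 158] [array([0.6755, 0.1225, 0.13  ]), array([0.6755, 0.1225, 0.13  ]), array([0.6755, 0.1225, 0.13  ])]
top [245.8 170. ] [238 164  17  12 151] [array([0.6683, 0.0129, 0.13  ]), array([0.6683, 0.0129, 0.13  ]), array([0.6683, 0.0129, 0.13  ])]
top [280.2 171.6] [272 166  17  11 157] [array([ 0.6618, -0.0812,  0.13  ]), array([ 0.6618, -0.0812,  0.13  ]), array([ 0.6618, -0.0812,  0.13  ])]
top [ 20.4 230.4] [  5 214  32  32 745] [array([0.5154, 0.6238, 0.13  ]), array([0.5154, 0.6238, 0.13  ]), array([0.5154, 0.6238, 0.13  ])]
```

View pics/u_side.png

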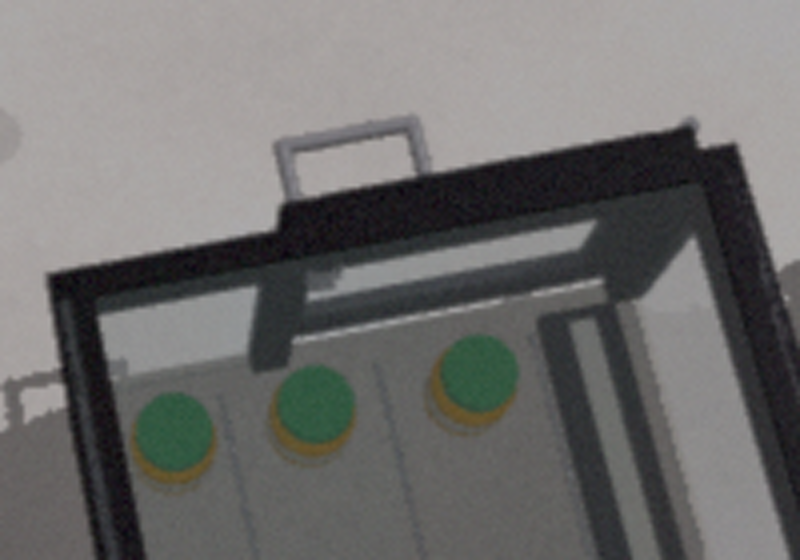

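View pics/u_top.png

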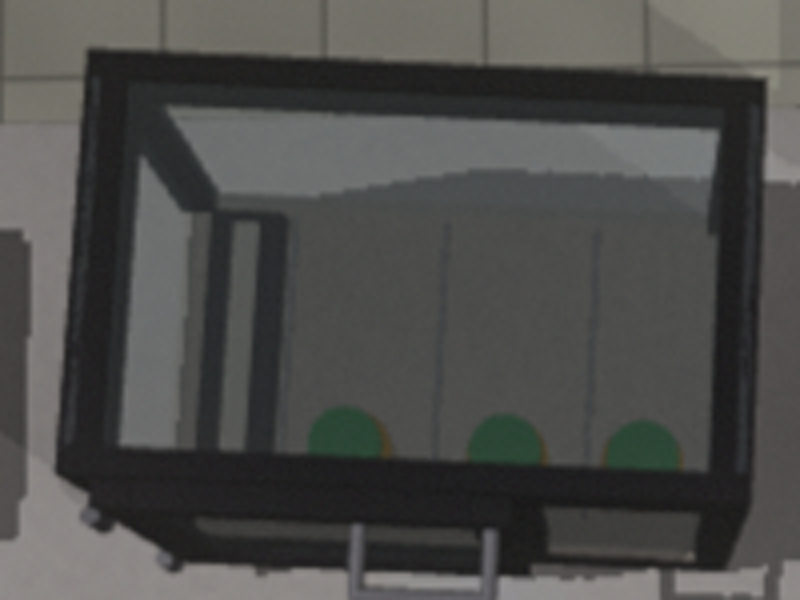

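View pics/u_all.png

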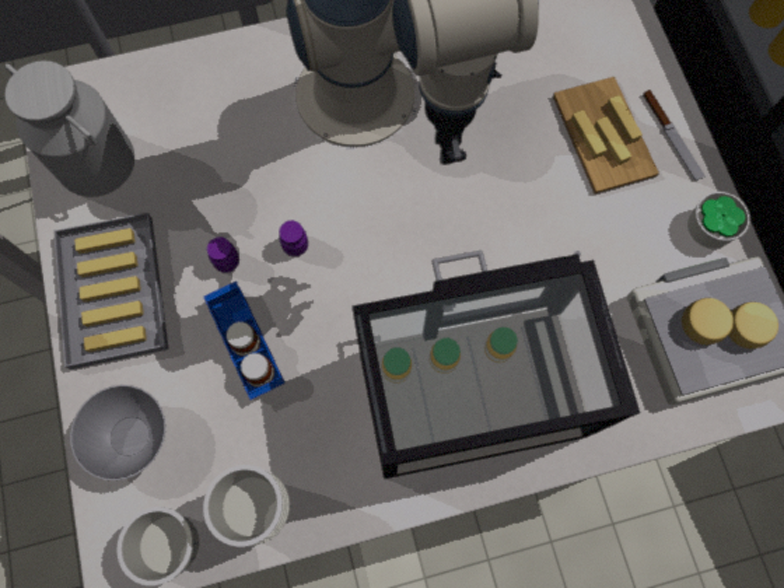

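```bash
python3 - <<'E'
from h import *
a=cv2.imread('pics/side0.png'); b=viewer.grab_frame('side')
A,B=[cv2.cvtColor(x[172:205,300:420],cv2.COLOR_BGR2GRAY).astype(np.float32) for x in (a,b)]
print(cv2.phaseCorrelate(A,B), np.abs(A-B).mean(), np.abs(A-B).max())
print(bot.read_state()['time_s'])
E
```

```text
((0.005378570644950287, -0.024888369336956373), 0.9638102221268194) 3.760101 19.0
35.95
```

The door and handle line up with the starting picture to within 0.03 px, so the door is shut. The robot is touching nothing.

```bash
python3 - <<'E'
from plant import ticket
print(ticket.job_done())
E
```

```text
the job is handed in; nothing more can be done
None
```

The job is done and handed in at about 36 s of the 72 s allowed. No verdict was reported.

- **Door open:** I pulled the door by its handle to about 1.8 rad.
- **Jar out:** I lifted the green-lidded jar from the carrier by its lid. I stood it on the counter, took it again lower down with the hand tilted about 40°, and set it in the empty lane.
- **Door shut:** I pushed the door back past the catch. At the end it pressed against its stop with about 22 N.

**Last checks:**
- **Jar position:** the side camera puts the jar at (0.672, 0.122) m. Its target, on the line through the two jars beside it, is (0.671, 0.122), so it is within about 1 mm. It stands upright.
- **Other jars:** the two jars in the case show the same pixel positions as at the start. The honey jars and the purple look-alikes look untouched in the picture.
- **Door:** the door and handle match the starting picture to within 0.03 px.
- **Robot:** it stands clear of everything, and the last wrist-force reading was about 1 N.

**What disagreed or stood out:**
- **Camera disagreement:** the top camera reads all the case jars about 4 mm deeper than the side camera, because the front frame partly hides their lids. They still line up with one another there.
- **Lane middle:** the dividers and the neighbouring jars place it about 1.5 mm apart. I aimed between the two, and the jar ended on the neighbours' line.
- **Set-down force:** the wrist force briefly read about 43 N when the jar first met the counter. The load went through the gripped jar, not the arm or the gripper's body.

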